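# Ram the glaze-test slugs down the sample tube

### The arm

A 6-joint arm with a two-finger parallel gripper is mounted at the origin on the work surface. World frame = base frame: x ahead of the robot, y to its left, z up, the work surface at z = 0. Lengths are in m, angles in rad, forces in N, time in s.
With the tool pointing down it reaches from about 0.35 to 0.725 m from the base axis. Payload 6 kg.
Tool frame: the origin (TCP) lies between the finger pads; the fingertips stand 8 mm ahead of it and the grasp point (between the pads) lies 11 mm behind it; z points along the fingers, y is the line along which they close (so a half turn about z gives the same grasp; the last joint's range is limited). The gripper opens to 85 mm and grips with 20 to 120 N. Pads are 22 mm wide; open, the fingers measure 114 mm over their backs; the gripper's body (76 mm by 85 mm) begins 54 mm behind the grasp point. The pads swing forward as they close: fully open they stand 13 mm farther back than shut.
Start: joints at [-0.856, 0.04, 0.085, 0, -1.615, -0.334], TCP at [0.223, -0.557, 0.212] pointing down, gripper open.
Joint ranges: [-2.56, 2.56], [-1.29, 2.01], [-1.08, 1.49], [-3.29, 1.98], [-2.81, -0.18], [-2.99, 2.99]. Speed limits (rad/s): [2.57, 2.57, 3.01, 3.14, 3.14, 3.14].

### API

Orientations are given as a unit quaternion [w, x, y, z].
In Python, from plant import bot gives the robot as it stands.
- The arm moves only by the tool carry_out, never from a script. Its argument "rows" is a list of rows, each an object of numbers: "x", "y", "z": the shift along the tool's x, y, z in mm; "rx", "ry", "rz": the turn, a rotation vector about the tool's x, y, z in rad; "gripper": the gripper's target within -1 to 1 (fully open at 1, half-way at 0, shut at -1). In form: [{"x": .., "y": .., "z": .., "rx": .., "ry": .., "rz": .., "gripper": ..}, ...]. A call has 1 to 20 rows; each row is the pose to reach, as a shift and turn from the pose commanded when the call began, along the tool's axes at that moment; what a row does not reach only later rows make up. A row lasts 1/8 s, in which the tool goes at most 62.5 mm and 10.7 degrees, less where a joint would pass 70% of its speed; a pose out of reach is approached as far as the arm can. A call with a gripper value outside its range is refused whole. The fingers move at their own pace and stop on an object; "grip_force" is the grip in N (left out, the last holds). Time passes only in rows, so rows that repeat a pose let the fingers close. It gives the time, the measured TCP pose, the force, the opening and the grip force at its end, in the units of the state.
- bot.get_state(): the state, without advancing time (a new reading comes with each control period).
- bot.read_camera(name): name is "scene" or "top"; returns a dict with "image" (384x512x3 uint8, blue, green, red), "vfov" (degrees; the focal length in pixels is half the picture's height over the tangent of half this angle, whatever the lens; pixels are square), "cx", "cy" (the principal point, pixels), "eye" and "rotation" of the camera in the world. Camera axes: x right, y down, z forward; pixel columns grow to the right and rows downward; lengths in m; the calibration is good to about 2 mm. A picture is of the moment at which its call begins. There is no depth.
- bot.finish_job(): hands the job in; it is judged then, once.
The state is a dict: "time_s": time; "qpos": joint angles; "dq": joint speeds; "tau": joint torques, N m; "position": TCP position; "orientation": TCP orientation; "ft_force": force on the tool from outside, world axes, zero at the start; "torque": the same for the moment, N m; "gripper_width": finger opening in m; "gripper_force": force on a finger pad.
Only numpy, scipy, OpenCV 4.12 (cv2) and the standard library are available. Lean on these libraries where they do the work, as an engineer would, in place of code of your own. Each camera call takes 0.05 s, during which the arm holds its last target. There are 200 camera calls.

### The job

File the two loose white test slugs in the slanted clear tube, the taller one first and the shorter one on top of it, then with the wooden rammer push the pair down until the cork under them is right on the bottom of the tube, finishing with a firm press. Hang the rammer back in its block, and leave everything else on the bench where it is.

Things in the scene. Friction and masses are not known exactly. Their poses are not given: they have to be found in the camera images.
- tube: Clear plastic sample tube fixed in a dark wooden stand, leaning 30 degrees from vertical, mouth leaning towards the robot and its right (the direction varies by some 45 degrees). Round: outside diameter 38, bore 30, length 170, bottom 5 thick. Origin: centre of its underside (about 32 above the bench); its z axis runs up the tube axis, out of the mouth. Its y axis is level. The stand (170 x 80 base) does not move.
- tube_mouth (a point): Centre of the tube's open mouth, 170 mm along the tube's z axis from the tube's origin, about 179 mm above the bench. Plain rim, no funnel.
- follower (a joint): Cork follower (a 29 dia x 15 disc) sliding inside the tube: its travel downward in m. At 0 its top is 95 mm below the mouth; at 0.055 it is on the bottom (top 150 mm below the mouth). It starts 0 to 18 mm down. It drags with about 5 N, so the slugs' weight does not move it; nothing springs it back. A firm press at the bottom means some 10 N.
- follower_top (a point): Centre of the top face of the cork follower.
- trough: Fixed pale wooden trough, 260 long (its x axis), floor 10 above the bench, two side walls 35 high above the bench, 12 thick, 60 apart inside; ends open. Origin: under its centre on the bench. The two slugs and the kiln prop stand upright in it in a row, about 75 apart, in any order.
- tall_slug: Taller white ceramic test slug: plain cylinder 25 diameter x 44 high, about 46 g, standing in the trough. Origin: centre of its underside; z axis along it.
- tall_slug_center (a point): Centre of the taller slug, 22 above its underside.
- short_slug: Shorter white ceramic test slug: plain cylinder 25 diameter x 30 high, about 32 g, standing in the trough. Origin: centre of its underside; z axis along it.
- short_slug_center (a point): Centre of the shorter slug, 15 above its underside.
- rammer: Pale wooden rammer, about 90 g, hanging upright in a hole of the block by its collar. Origin: centre of its foot; z axis up along it to the grip. From the foot: shank 22 diameter to 115, collar 38 diameter from 115 to 123, round grip 20 diameter from 123 to 173 (the top).
- block: Fixed dark wooden block 72 x 72 x 125 high that keeps the rammer; a 28 diameter hole goes straight down through its middle. Origin: centre of its underside on the bench. With the rammer hung, its foot is 10 above the bench and its collar rests on the block's top.
- prop: Bystander: waisted white kiln prop, 38 diameter at the ends, 38 high, standing in the trough in the row with the slugs (too wide for the tube). Origin: centre of its underside.
- flask: Bystander: amber glass bottle with black cap, 54 diameter, 150 high, standing close to the trough on its +y side, about 108 from the trough's centre line. Origin: underside.
- measure: Bystander: stainless measuring cup, 72 diameter, 60 high, handle to its +y side, on the bench between robot and tube. Origin: underside.
- planter: Bystander: terracotta planter, 120 diameter, 105 high, beyond the tube. Origin: underside.
- jar: Bystander: blue glazed jar, 72 diameter, 110 high, with brushes up to about 225, beyond the tube. Origin: underside.
- paddle: Bystander: bamboo paddle lying flat, 280 long, 55 wide, 10 thick, on the left of the bench. Origin: underside near the middle.
- rib: Bystander: translucent silicone rib, 104 x 68 x 5, lying flat on the right of the bench. Origin: underside.
Not all that is in view belongs to the job. What is shaped like the rammer but red or turquoise is not meant.

How it is judged:
On the way, in this order (a step that is already met when the one before it is completed fails the run):
1. the taller slug is inside the tube, the shorter one is not (x of tall_slug_center in the frame of tube between -0.008 and 0.008 m and y of tall_slug_center in the frame of tube between -0.008 and 0.008 m and z of tall_slug_center in the frame of tube below 0.146 m and distance between tall_slug_center and short_slug_center above 0.06 m), for 0.1 s.
2. the shorter slug is inside the tube, resting on the taller one (x of short_slug_center in the frame of tube between -0.008 and 0.008 m and y of short_slug_center in the frame of tube between -0.008 and 0.008 m and x of tall_slug_center in the frame of tube between -0.008 and 0.008 m and y of tall_slug_center in the frame of tube between -0.008 and 0.008 m and z of short_slug_center in the frame of tube between 0.06 and 0.155 m and distance between tall_slug_center and short_slug_center between 0.034 and 0.041 m), for 0.1 s.
3. the rammer presses on the shorter slug with more than 7 N with the cork on the bottom (within 2 mm) (value of joint follower above 0.053 m and contact force between rammer and short_slug above 7 N), for 0.03 s.
At the end, for the whole second after the job is handed in: the cork is on the bottom of the tube (within 2 mm), the taller slug stands on it and the shorter slug on that (each within 4 mm of fully home), all at rest, and the rammer hangs upright in its block (collar within 4 mm of the block's top, within 10 mm of the middle, within 4.5 degrees of upright) (value of joint follower above 0.053 m and x of tall_slug_center in the frame of tube between -0.008 and 0.008 m and y of tall_slug_center in the frame of tube between -0.008 and 0.008 m and x of short_slug_center in the frame of tube between -0.008 and 0.008 m and y of short_slug_center in the frame of tube between -0.008 and 0.008 m and z of tall_slug_center in the frame of tube below 0.046 m and z of short_slug_center in the frame of tube below 0.083 m and distance between tall_slug_center and short_slug_center above 0.034 m and horizontal distance between rammer and block below 0.01 m and height (world z) of rammer between 0.006 and 0.014 m and angle between rammer's own z axis and vertical below 0.08 rad and linear speed of each of rammer, short_slug below 0.02 m/s); the robot touches nothing.
It fails at once if a bystander (flask, measuring cup, planter, jar, paddle, rib or kiln prop) has moved more than 25 mm from where it stood (distance of any of flask, measure, planter, jar, paddle, rib, prop from where it was at the start of the episode above 0.025 m).
It also fails if it takes over 72 s, if anything falls off the work surface, if the arm or the gripper's body presses on something with over 40 N, if the wrist force passes 120 N, or if a joint passes its speed limit or range.

## Working session

There is one attempt and no reset: what is moved stays moved. The work goes in short steps, Python scripts to look and compute and a tool call to move; the robot and the scene stay as the last step left them, time stands still between calls to the robot, and variables do not carry over. Pictures are saved under pics/ and viewed, at most 10 in all, crops included, and the job is handed in when it is done.

Besides the shell and the picture viewer there is one more tool, called after "Request:" by a JSON object that holds its "api" and its "payload". carry_out: Moves the arm, as the interface text tells. Its arguments: {"type":"object","properties":{"rows":{"type":"array"},"grip_force":{"type":"number"}},"required":["rows"]}

```bash
ls; mkdir -p pics; python3 - <<'E'
from plant import bot
import cv2,json,numpy as np
s=bot.get_state();print({k:np.round(v,3).tolist() for k,v in s.items()})
for n in("scene","top"):
    r=bot.read_camera(n);cv2.imwrite(f"pics/{n}0.png",r["image"])
    d={k:np.array(v).tolist() for k,v in r.items() if k!="image"};json.dump(d,open(f"{n}0.json","w"));print(n,d)
a=cv2.imread("pics/scene0.png");b=cv2.imread("pics/top0.png")
cv2.imwrite("pics/s1.png",cv2.resize(a,(800,600),interpolation=cv2.INTER_CUBIC));cv2.imwrite("pics/t1.png",cv2.resize(b,(800,600),interpolation=cv2.INTER_CUBIC))
E
```

```text
pics
{'time_s': 0.0, 'qpos': [-0.856, 0.041, 0.084, -0.0, -1.616, -0.334], 'dq': [-0.0, 0.001, 0.001, -0.0, 0.001, -0.001], 'tau': [-0.001, -36.821, 34.741, 6.932, -0.006, -0.0], 'position': [0.223, -0.557, 0.211], 'orientation': [-0.0, -0.189, 0.982, 0.001], 'ft_force': [0.903, -0.622, -0.368], 'torque': [-0.011, 0.081, -0.041], 'gripper_force': 0.0, 'gripper_width': 0.086}
scene {'vfov': 47.331481002318036, 'cx': 252.39835937035988, 'cy': 198.94691408045983, 'eye': [1.3733945612243852, 0.5843263435232876, 1.0879155068248456], 'rotation': [-0.1758125347161016, 0.4135594980692457, 0.8218324654133945, -0.3502140673730213]}
top {'vfov': 43.03314700266264, 'cx': 261.4632462144726, 'cy': 189.77867377802465, 'eye': [0.2537578581869356, 0.010315501001097106, 1.5677769306289515], 'rotation': [-0.08338328148896416, 0.7048967742852951, -0.6993593649498933, 0.08404906083472982]}
```

View pics/s1.png

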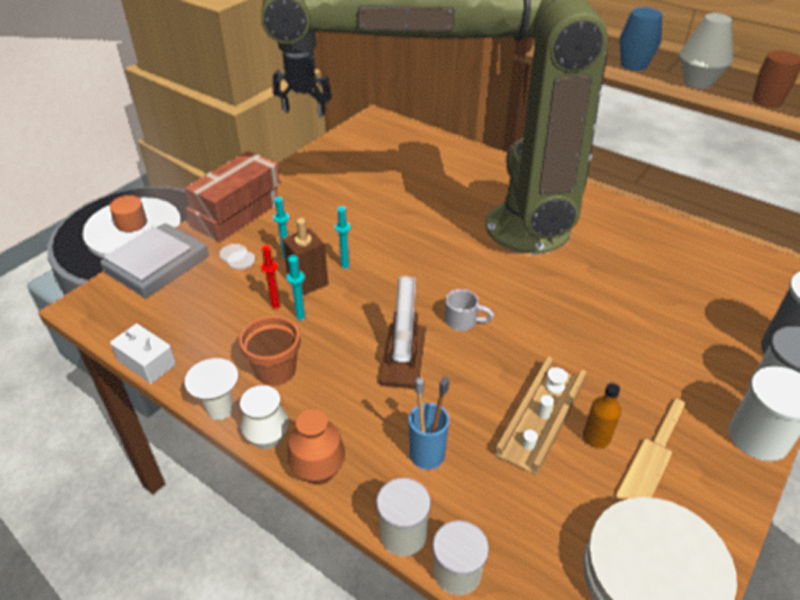

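View pics/t1.png

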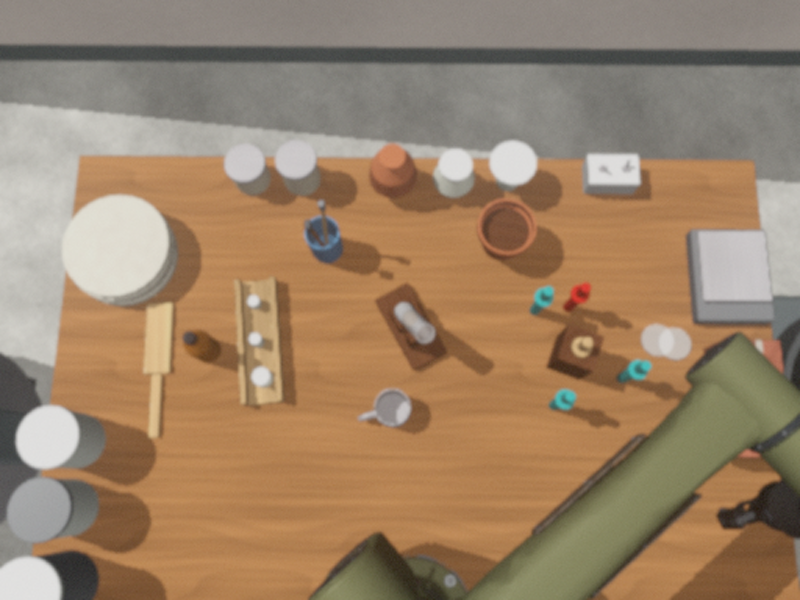

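Two views obtained; the trough, the tube, and the block with its decoys are all visible. Next, enlarged crops for pixel readings.

```bash
cat > h.py <<'E'
import cv2,json,numpy as np
from scipy.spatial.transform import Rotation as R
def cam(n):
    d=json.load(open(n));q=d["rotation"];d["R"]=R.from_quat([q[1],q[2],q[3],q[0]]).as_matrix()
    d["f"]=192/np.tan(np.radians(d["vfov"]/2));d["eye"]=np.array(d["eye"]);return d
def proj(d,p):
    c=d["R"].T@(np.array(p)-d["eye"]);return np.array([d["cx"]+d["f"]*c[0]/c[2],d["cy"]+d["f"]*c[1]/c[2]])
def ray(d,u):
    v=d["R"]@np.array([(u[0]-d["cx"])/d["f"],(u[1]-d["cy"])/d["f"],1]);return v/np.linalg.norm(v)
def tri(dus):
    A=0;b=0;
    for d,u in dus:
        v=ray(d,u);P=np.eye(3)-np.outer(v,v);A=A+P;b=b+P@d["eye"]
    p=np.linalg.solve(A,b);return p,[np.round(proj(d,p)-u,1).tolist() for d,u in dus]
def onz(d,u,z):
    v=ray(d,u);return d["eye"]+v*(z-d["eye"][2])/v[2]
S=cam("scene0.json");T=cam("top0.json")
def crop(f,x,y,w,h,k):
    a=cv2.resize(cv2.imread(f)[y:y+h,x:x+w],None,fx=k,fy=k,interpolation=cv2.INTER_CUBIC)
    for i in range(0,w,10): cv2.putText(a,str(x+i),(i*k,8),0,.3,(0,255,255),1);cv2.line(a,(i*k,9),(i*k,14),(0,255,255),1)
    for i in range(0,h,10): cv2.putText(a,str(y+i),(0,i*k+4),0,.3,(0,255,255),1);cv2.line(a,(20,i*k),(26,i*k),(0,255,255),1)
    return a
E
python3 - <<'E'
from h import *
s,t="pics/scene0.png","pics/top0.png"
cv2.imwrite("pics/c1.png",np.hstack([crop(s,312,218,80,100,6)[:,:480],crop(t,142,172,50,100,6)]))
cv2.imwrite("pics/c2.png",np.vstack([np.hstack([crop(s,235,172,66,75,6)[:,:396][:, :],crop(s,164,124,66,75,6)]),np.hstack([crop(t,235,175,66,75,6),crop(t,340,178,66,75,6)])])[:900])
a=cv2.imread("pics/c2.png");print(a.shape)
cv2.imwrite("pics/c2a.png",a[:450]);cv2.imwrite("pics/c2b.png",a[450:])
E
```

```text
(900, 792, 3)
```

View pics/c1.png

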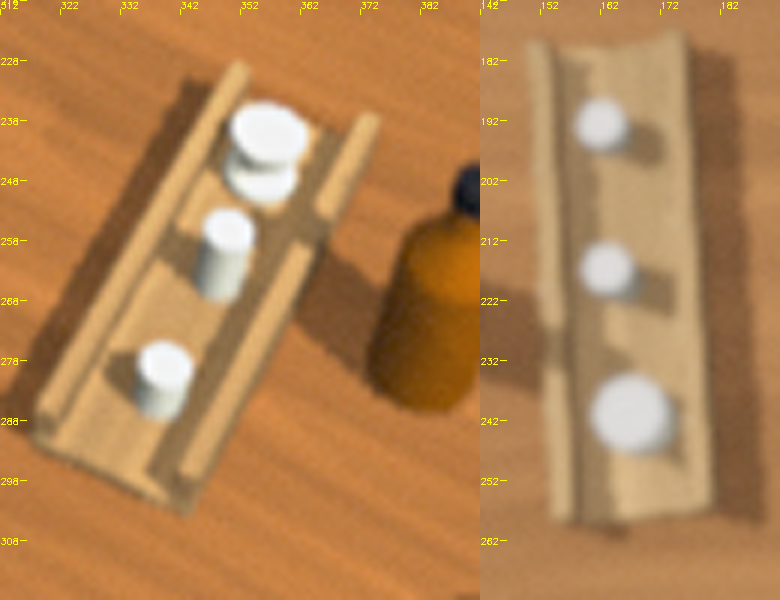

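View pics/c2a.png

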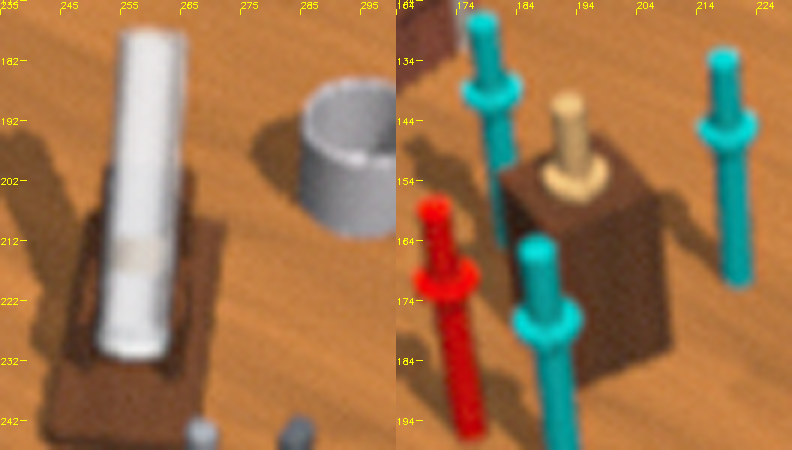

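View pics/c2b.png

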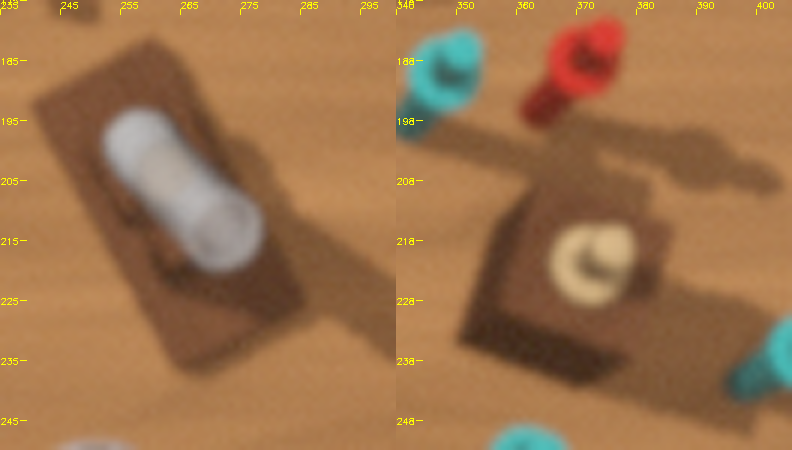

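Readings, full-image px: tall slug top at (349.6,255.9) in scene and (162.8,216.6) in top. Short slug top at (339.1,278.1) and (161.9,192.4). The tube mouth is near (260.4,177.8) in scene and (271.6,212.7) in top. The rammer's grip top is near (192.2,140.8) and (375.9,218.1). Four decoys stand round the block.

```bash
python3 - <<'E'
from h import *
def q(o,x,y): return (o[0]+(x+.5)/6-.5,o[1]+(y+.5)/6-.5)
cs=(312,218);ct=(142,172);ts=(235,172);tt=(235,175);rs=(164,124);rt=(340,178)
def show(n,a,b):
    p,e=tri([(S,a),(T,b)]);print(n,np.round(p*1000,1),e);return p
tall=show("tall top",q(cs,228,230),q(ct,127,270))
short=show("short top",q(cs,165,363),q(ct,122,125))
show("prop top",q(cs,269,131),q(ct,152,413))
m=show("mouth",q(ts,155,36),q(tt,222,229))
b=show("bottom",q(ts,134,342),q(tt,140,147))
v=m-b;print("tube len",np.linalg.norm(v),"tilt",np.degrees(np.arccos(v[2]/np.linalg.norm(v))),"az",np.degrees(np.arctan2(v[1],v[0])))
show("rammer top",q(rs,172,103),q(rt,218,243))
show("collar",q(rs,179,172),q(rt,196,263))
for n,x,y in(("bl c1",139,180),("c2",276,225),("c3",232,350),("c4",101,305)):print(n,np.round(onz(T,q(rt,x,y),.125)*1000))
# decoys: collar in scene/top
show("red top",q(rs,435-396,208),q(rt,607-396,36))
show("turqA top",q(rs,538-396,245),q(rt,466-396,46))
show("turqB top",q(rs,725-396,57),(565/1.5625-.4,400/1.5625-2))
show("turqC top",q(rs,482-396,20),(643/1.5625-.4,368/1.5625-.4))
# trough
for n,x,y in(("tl",55,45),("tr",205,35),("bl",72,520),("br",232,505)):print(n,np.round(onz(T,q(ct,x,y),.035)*1000))
# stand base corners in top image
for n,x,y in(("st1",150,38),("st2",30,103),("st3",195,378),("st4",305,300)):print(n,np.round(onz(T,q(tt,x,y),.012)*1000))
show("flask top",(612/1.5625,389/1.5625),(192/1.5625,339/1.5625))
show("cup", (462/1.5625,296/1.5625),(392/1.5625,407/1.5625))
E
```

```text
tall top [531.1 322.2  49.8] [[-0.1, -0.0], [-0.1, 0.0]]
short top [612.5 332.4  36.5] [[-0.2, -0.0], [-0.2, 0.1]]
prop top [455.8 306.7  45. ] [[-0.4, -0.0], [-0.4, 0.1]]
mouth [521.  -18.8 178.5] [[-0.3, -0.0], [-0.3, 0.1]]
bottom [594.1  22.2  31.1] [[-0.2, -0.0], [-0.2, 0.1]]
tube len 0.1695312388948279 tilt 29.609325575975614 az -150.68025208640577
rammer top [ 507.1 -320.3  181.6] [[-0.2, -0.1], [-0.2, 0.2]]
collar [ 506.5 -321.4  130.4] [[-0.1, -0.0], [-0.1, 0.1]]
bl c1 [ 550. -296.  125.]
c2 [ 527. -364.  125.]
c3 [ 464. -339.  125.]
c4 [ 486. -275.  125.]
red top [ 613.2 -324.8  170. ] [[-0.1, -0.0], [-0.1, 0.1]]
turqA top [ 606.2 -253.7  173.7] [[-0.3, -0.1], [-0.3, 0.2]]
turqB top [ 407.1 -279.9  172.5] [[1.2, 0.3], [1.3, -0.8]]
turqC top [ 462.8 -426.5  169.5] [[1.0, 0.3], [1.1, -0.7]]
tl [657. 371.  35.]
tr [664. 290.  35.]
bl [401. 346.  35.]
br [410. 263.  35.]
st1 [660.  17.  12.]
st2 [623.  82.  12.]
st3 [472.  -9.  12.]
st4 [515. -68.  12.]
flask top [512.  425.2 138.2] [[-1.1, -0.1], [-1.0, 0.3]]
cup [393.7  41.3  66.3] [[-0.1, -0.0], [-0.1, 0.0]]
```

```bash
cat >> h.py <<'E'
def frame(z,yaw_deg):
    # tool z dir; tool y as near as possible to the horizontal heading yaw
    z=np.array(z,float)/np.linalg.norm(z);a=np.radians(yaw_deg);y=np.array([np.cos(a),np.sin(a),0]);y-=z*(y@z);y/=np.linalg.norm(y)
    return np.column_stack([np.cross(y,z),y,z])
def cur():
    from plant import bot
    s=bot.get_state();q=s["orientation"];return np.array(s["position"]),R.from_quat([q[1],q[2],q[3],q[0]]).as_matrix(),s
def go(*targets):
    p,M,s=cur()
    for t,N in targets:
        d=M.T@(np.array(t)/1000-p)*1000;r=R.from_matrix(M.T@N).as_rotvec()
        print("xyz",np.round(d,1),"r",np.round(r,3),"dist",round(np.linalg.norm(d)),"deg",round(np.degrees(np.linalg.norm(r)),1))
def st():
    p,M,s=cur();print("t",round(s["time_s"],2),"p",np.round(p*1000,1),"y",np.round(M[:,1],3),"z",np.round(M[:,2],3),"F",np.round(s["ft_force"],1),"w",round(s["gripper_width"]*1000,1),"q",np.round(s["qpos"],2))
DOWN=[0,0,-1]
E
python3 - <<'E'
from h import *
D=frame(DOWN,185.6)
go(([300,-330,330],frame(DOWN,130)),([450,150,300],D),([531,322,150],D))
E
```

```text
xyz [-155.8  182.  -118.3] r [ 0.002  0.    -0.317] dist 267 deg 18.2
xyz [-473.4  571.8  -87.7] r [ 1.000e-03  1.000e-03 -1.288e+00] dist 748 deg 73.8
xyz [-612.6  701.1   62.5] r [ 1.000e-03  1.000e-03 -1.288e+00] dist 933 deg 73.8
```

Request:
{"api": "carry_out", "payload": {"rows": [{"x": -40,"y": 45,"z": -30,"rz": -0.1,"gripper": 0.2},{"x": -80,"y": 90,"z": -60,"rz": -0.2,"gripper": 0.2},{"x": -118,"y": 136,"z": -90,"rz": -0.3,"gripper": 0.2},{"x": -156,"y": 182,"z": -110,"rz": -0.45,"gripper": 0.2},{"x": -200,"y": 230,"z": -110,"rz": -0.6,"gripper": 0.2},{"x": -240,"y": 280,"z": -105,"rz": -0.75,"gripper": 0.2},{"x": -280,"y": 330,"z": -100,"rz": -0.9,"gripper": 0.2},{"x": -320,"y": 380,"z": -95,"rz": -1.05,"gripper": 0.2},{"x": -360,"y": 430,"z": -90,"rz": -1.15,"gripper": 0.2},{"x": -400,"y": 480,"z": -88,"rz": -1.288,"gripper": 0.2},{"x": -440,"y": 530,"z": -88,"rz": -1.288,"gripper": 0.2},{"x": -473,"y": 572,"z": -80,"rz": -1.288,"gripper": 0.2},{"x": -510,"y": 610,"z": -50,"rz": -1.288,"gripper": 0.2},{"x": -550,"y": 645,"z": 0,"rz": -1.288,"gripper": 0.2},{"x": -590,"y": 680,"z": 40,"rz": -1.288,"gripper": 0.2},{"x": -612.6,"y": 701,"z": 62.5,"rz": -1.288,"gripper": 0.2},{"x": -612.6,"y": 701,"z": 62.5,"rz": -1.288,"gripper": 0.2},{"x": -612.6,"y": 701,"z": 62.5,"rz": -1.288,"gripper": 0.2},{"x": -612.6,"y": 701,"z": 62.5,"rz": -1.288,"gripper": 0.2}], "grip_force": 30}}

```text
invalid input
```

```bash
python3 - <<'E'
from h import *
st();D=frame(DOWN,185.6)
go(([531,322,42],D))
E
```

```text
t 0.1 p [ 222.9 -556.7  211.5] y [-0.372  0.928  0.002] z [-0.001  0.001 -1.   ] F [-0.3 -0.4 -0.6] w 85.2 q [-0.86  0.04  0.08 -0.   -1.62 -0.33]
xyz [-612.6  701.   170.5] r [ 1.000e-03  1.000e-03 -1.288e+00] dist 946 deg 73.8
```

Request:
{"api": "carry_out", "payload": {"rows": [{"x": -40,"y": 45,"z": -30,"rx": 0,"ry": 0,"rz": -0.1,"gripper": 0.2},{"x": -80,"y": 90,"z": -60,"rx": 0,"ry": 0,"rz": -0.2,"gripper": 0.2},{"x": -118,"y": 136,"z": -90,"rx": 0,"ry": 0,"rz": -0.3,"gripper": 0.2},{"x": -156,"y": 182,"z": -110,"rx": 0,"ry": 0,"rz": -0.45,"gripper": 0.2},{"x": -200,"y": 230,"z": -110,"rx": 0,"ry": 0,"rz": -0.6,"gripper": 0.2},{"x": -240,"y": 280,"z": -105,"rx": 0,"ry": 0,"rz": -0.75,"gripper": 0.2},{"x": -280,"y": 330,"z": -100,"rx": 0,"ry": 0,"rz": -0.9,"gripper": 0.2},{"x": -320,"y": 380,"z": -95,"rx": 0,"ry": 0,"rz": -1.05,"gripper": 0.2},{"x": -360,"y": 430,"z": -90,"rx": 0,"ry": 0,"rz": -1.15,"gripper": 0.2},{"x": -400,"y": 480,"z": -88,"rx": 0,"ry": 0,"rz": -1.288,"gripper": 0.2},{"x": -440,"y": 530,"z": -88,"rx": 0,"ry": 0,"rz": -1.288,"gripper": 0.2},{"x": -473,"y": 572,"z": -80,"rx": 0,"ry": 0,"rz": -1.288,"gripper": 0.2},{"x": -510,"y": 610,"z": -50,"rx": 0,"ry": 0,"rz": -1.288,"gripper": 0.2},{"x": -550,"y": 645,"z": 0,"rx": 0,"ry": 0,"rz": -1.288,"gripper": 0.2},{"x": -590,"y": 680,"z": 40,"rx": 0,"ry": 0,"rz": -1.288,"gripper": 0.2},{"x": -612.6,"y": 701,"z": 62.5,"rx": 0,"ry": 0,"rz": -1.288,"gripper": 0.2},{"x": -612.6,"y": 701,"z": 62.5,"rx": 0,"ry": 0,"rz": -1.288,"gripper": 0.2},{"x": -612.6,"y": 701,"z": 62.5,"rx": 0,"ry": 0,"rz": -1.288,"gripper": 0.2}], "grip_force": 30}}

```text
time_s: 2.35
position: [0.5312, 0.3213, 0.1497]
orientation: [0.001, 0.741, -0.672, 0.0]
ft_force: [-1.1, -1.1, -0.1]
gripper_width: 0.051
gripper_force: 0.0
```

```bash
python3 - <<'E'
from h import *
st();D=frame(DOWN,185.6)
go(([531,322,42],D))
E
```

```text
t 2.35 p [531.2 321.3 149.7] y [-0.995 -0.098  0.   ] z [-0.    -0.001 -1.   ] F [-1.1 -1.1 -0.1] w 51.0 q [ 0.87  0.1   0.03  0.   -1.51 -0.77]
xyz [-9.000e-01  1.000e-01  1.077e+02] r [ 0.    -0.001  0.   ] dist 108 deg 0.1
```

Request:
{"api": "carry_out", "payload": {"rows": [{"x": -0.9,"y": 0,"z": 60,"rx": 0,"ry": 0,"rz": 0,"gripper": 0.2},{"x": -0.9,"y": 0,"z": 95,"rx": 0,"ry": 0,"rz": 0,"gripper": 0.2},{"x": -0.9,"y": 0,"z": 110,"rx": 0,"ry": 0,"rz": 0,"gripper": 0.2},{"x": -0.9,"y": 0,"z": 110,"rx": 0,"ry": 0,"rz": 0,"gripper": -0.3},{"x": -0.9,"y": 0,"z": 110,"rx": 0,"ry": 0,"rz": 0,"gripper": -0.7},{"x": -0.9,"y": 0,"z": 110,"rx": 0,"ry": 0,"rz": 0,"gripper": -0.8},{"x": -0.9,"y": 0,"z": 110,"rx": 0,"ry": 0,"rz": 0,"gripper": -0.8},{"x": -0.9,"y": 0,"z": 110,"rx": 0,"ry": 0,"rz": 0,"gripper": -0.8}], "grip_force": 40}}

```text
time_s: 3.35
position: [0.5312, 0.3225, 0.0402]
orientation: [-0.0, 0.741, -0.672, -0.0]
ft_force: [-0.1, -0.3, -0.3]
gripper_width: 0.0083
gripper_force: 0.0
```

```bash
python3 - <<'E'
from h import *
st()
u=np.array([np.sin(np.radians(30))*np.cos(np.radians(-150.68)),np.sin(np.radians(30))*np.sin(np.radians(-150.68)),np.cos(np.radians(30))])
print(u)
m=np.array([521,-18.8,178.5])
# slug bottom is L below TCP along tool z: TCP z 40, slug bottom 10 -> 30; want bottom 15 above mouth
for yw in (185.6,209.3-90,209.3):
  N=frame(-u,yw);print(yw,N[:,1])
  go(([500,200,230],frame(DOWN,185.6)),(m+u*(30+60),N),(m+u*(30+15),N))
E
```

```text
t 3.35 p [531.2 322.5  40.2] y [-0.995 -0.098 -0.   ] z [ 0.  0. -1.] F [-0.1 -0.3 -0.3] w 8.3 q [ 0.87  0.14 -0.12 -0.   -1.31 -0.77]
[-0.4359492  -0.24484342  0.8660254 ]
185.6 [-0.89493755  0.01630559 -0.44589338]
xyz [ 118.8   43.  -189.9] r [-0.  0.  0.] dist 228 deg 0.0
xyz [ 356.7   84.7 -216.4] r [ 0.473 -0.223  0.054] dist 426 deg 30.1
xyz [ 347.6   64.1 -177.4] r [ 0.473 -0.223  0.054] dist 396 deg 30.1
119.30000000000001 [-4.89458547e-01  8.72026552e-01  1.51149946e-04]
xyz [ 118.8   43.  -189.9] r [-0.  0.  0.] dist 228 deg 0.0
xyz [ 356.7   84.7 -216.4] r [ 0.303 -0.463  1.13 ] dist 426 deg 72.1
xyz [ 347.6   64.1 -177.4] r [ 0.303 -0.463  1.13 ] dist 396 deg 72.1
209.3 [-0.75528347 -0.42372977 -0.49999996]
xyz [ 118.8   43.  -189.9] r [-0.  0.  0.] dist 228 deg 0.0
xyz [ 356.7   84.7 -216.4] r [ 0.516 -0.108 -0.404] dist 426 deg 38.0
xyz [ 347.6   64.1 -177.4] r [ 0.516 -0.108 -0.404] dist 396 deg 38.0
```

The fingers closed to 8 mm, so they missed the slug. Looking.

```bash
python3 - <<'E'
from h import *
from plant import bot
for n in("scene","top"): cv2.imwrite(f"pics/{n}2.png",bot.read_camera(n)["image"])
a=crop("pics/scene2.png",305,200,66,100,6)
b=crop("pics/top2.png",142,172,66,100,6)
cv2.imwrite("pics/v2.png",np.hstack([a,b]))
E
```

```text
(no output)
```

View pics/v2.png

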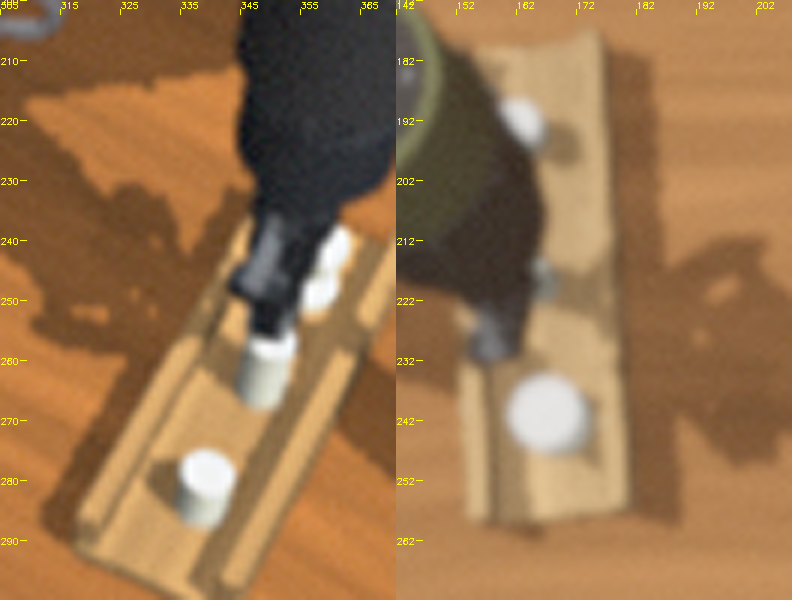

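```bash
python3 - <<'E'
from h import *
p,M,s=cur()
for dz in(-11,0,8):print(dz,proj(S,p+M[:,2]*dz/1000),proj(T,p+M[:,2]*dz/1000))
# start pose fingers px in initial scene image
print(proj(S,[.223,-.557,.212]),proj(T,[.223,-.557,.212]))
for z in (10,54):print("slug axis",z,proj(S,[.531,.322,z/1000]),proj(T,[.531,.322,z/1000]))
from plant import bot
for n,c in(("scene",S),("top",T)):
  r=bot.read_camera(n);print(n,np.array(r["eye"])-c["eye"],np.array(r["rotation"])-c["rotation"],r["vfov"]-c["vfov"],r["cx"]-c["cx"],r["cy"]-c["cy"])
E
```

```text
-11 [349.59041788 255.69209531] [162.52119063 216.54345771]
0 [349.03473083 257.98615083] [163.19685661 217.1715483 ]
8 [348.63458983 259.63806202] [163.6824254  217.62292694]
[195.26527743  79.78483988] [471.24969883 321.00511153]
slug axis 10 [347.45109501 264.02050299] [165.11251148 218.86903525]
slug axis 54 [349.64183307 254.97094927] [162.45672084 216.39981779]
scene [0. 0. 0.] [0. 0. 0. 0.] 0.0 0.0 0.0
top [0. 0. 0.] [0. 0. 0. 0.] 0.0 0.0 0.0
```

The shut fingertips hover at the slug's top, in scene about (349,256.5) and some 20+ mm higher than the nominal TCP geometry says, and the slug hasn't moved. I'll raise, reopen, and go deeper. Reading 22 is safe even if the nominal geometry is right.

Request:
{"api": "carry_out", "payload": {"rows": [{"x": 0,"y": 0,"z": -40,"rx": 0,"ry": 0,"rz": 0,"gripper": 0.2},{"x": 0,"y": 0,"z": -40,"rx": 0,"ry": 0,"rz": 0,"gripper": 0.2},{"x": 0,"y": 0,"z": -40,"rx": 0,"ry": 0,"rz": 0,"gripper": 0.2},{"x": 0,"y": 0,"z": -40,"rx": 0,"ry": 0,"rz": 0,"gripper": 0.2},{"x": 0,"y": 0,"z": 0,"rx": 0,"ry": 0,"rz": 0,"gripper": 0.2},{"x": 0,"y": 0,"z": 10,"rx": 0,"ry": 0,"rz": 0,"gripper": 0.2},{"x": 0,"y": 0,"z": 18,"rx": 0,"ry": 0,"rz": 0,"gripper": 0.2},{"x": 0,"y": 0,"z": 18,"rx": 0,"ry": 0,"rz": 0,"gripper": -0.2},{"x": 0,"y": 0,"z": 18,"rx": 0,"ry": 0,"rz": 0,"gripper": -0.5},{"x": 0,"y": 0,"z": 18,"rx": 0,"ry": 0,"rz": 0,"gripper": -0.7},{"x": 0,"y": 0,"z": 18,"rx": 0,"ry": 0,"rz": 0,"gripper": -0.8},{"x": 0,"y": 0,"z": 18,"rx": 0,"ry": 0,"rz": 0,"gripper": -0.8}], "grip_force": 40}}

```text
time_s: 5.05
position: [0.5317, 0.3228, 0.023]
orientation: [-0.001, 0.741, -0.672, 0.0]
ft_force: [0.1, -0.2, 4.4]
gripper_width: 0.0232
gripper_force: 39.3
```

```bash
python3 - <<'E'
from h import *
from plant import bot
st();cv2.imwrite("pics/scene3.png",bot.read_camera("scene")["image"])
cv2.imwrite("pics/v3.png",crop("pics/scene3.png",315,220,60,75,8))
E
```

```text
t 5.05 p [531.7 322.8  23. ] y [-0.995 -0.098 -0.002] z [ 0.002  0.001 -1.   ] F [ 0.1 -0.2  4.4] w 23.2 q [ 0.87  0.16 -0.14  0.   -1.27 -0.77]
```

View pics/v3.png

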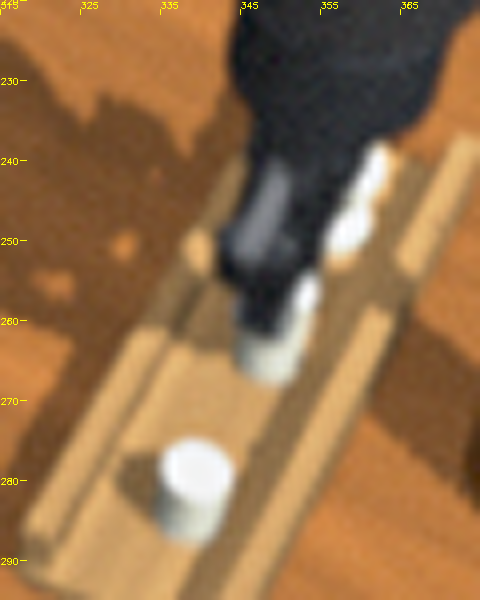

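Gripped now (width 23 mm, 39 N), near the fingertips, with the short slug and prop undisturbed. Next: lift, then go to a hover along the tube axis.

```bash
python3 - <<'E'
from h import *
u=np.array([np.sin(np.radians(30))*np.cos(np.radians(-150.68)),np.sin(np.radians(30))*np.sin(np.radians(-150.68)),np.cos(np.radians(30))])
m=np.array([521,-18.8,178.5]);N=frame(-u,185.6)
go(([531.7,322.8,200],frame(DOWN,185.6)),([490,150,260],frame(DOWN,185.6)),(m+u*(13+60),N))
E
```

```text
xyz [  -0.2   -0.3 -177. ] r [-0.002  0.001  0.   ] dist 177 deg 0.1
xyz [ 167.6   58.  -237.2] r [-0.002  0.001  0.   ] dist 296 deg 0.1
xyz [ 353.3   77.2 -219.2] r [ 0.472 -0.223  0.055] dist 423 deg 30.1
```

Request:
{"api": "carry_out", "payload": {"rows": [{"x": 0,"y": 0,"z": -20,"rx": 0,"ry": 0,"rz": 0,"gripper": -0.8},{"x": 0,"y": 0,"z": -60,"rx": 0,"ry": 0,"rz": 0,"gripper": -0.8},{"x": 0,"y": 0,"z": -110,"rx": 0,"ry": 0,"rz": 0,"gripper": -0.8},{"x": 20,"y": 5,"z": -160,"rx": 0,"ry": 0,"rz": 0,"gripper": -0.8},{"x": 60,"y": 20,"z": -200,"rx": 0,"ry": 0,"rz": 0,"gripper": -0.8},{"x": 110,"y": 40,"z": -225,"rx": 0,"ry": 0,"rz": 0,"gripper": -0.8},{"x": 168,"y": 58,"z": -237,"rx": 0.1,"ry": -0.05,"rz": 0.01,"gripper": -0.8},{"x": 220,"y": 63,"z": -237,"rx": 0.22,"ry": -0.1,"rz": 0.02,"gripper": -0.8},{"x": 270,"y": 68,"z": -232,"rx": 0.34,"ry": -0.16,"rz": 0.04,"gripper": -0.8},{"x": 320,"y": 74,"z": -225,"rx": 0.472,"ry": -0.223,"rz": 0.055,"gripper": -0.8},{"x": 353,"y": 77,"z": -219,"rx": 0.472,"ry": -0.223,"rz": 0.055,"gripper": -0.8},{"x": 353,"y": 77,"z": -219,"rx": 0.472,"ry": -0.223,"rz": 0.055,"gripper": -0.8},{"x": 353,"y": 77,"z": -219,"rx": 0.472,"ry": -0.223,"rz": 0.055,"gripper": -0.8},{"x": 353,"y": 77,"z": -219,"rx": 0.472,"ry": -0.223,"rz": 0.055,"gripper": -0.8}]}}

```text
time_s: 6.85
position: [0.4891, -0.0354, 0.2409]
orientation: [-0.247, 0.698, -0.668, 0.075]
ft_force: [-0.7, 0.2, 0.3]
gripper_width: 0.0232
gripper_force: 39.3
```

```bash
python3 - <<'E'
from h import *
from plant import bot
st()
for n in("scene","top"): cv2.imwrite(f"pics/{n}4.png",bot.read_camera(n)["image"])
p,M,s=cur();print(proj(S,p),proj(T,p))
cv2.imwrite("pics/v4.png",np.hstack([crop("pics/scene4.png",235,140,66,100,6),crop("pics/top4.png",235,150,66,100,6)]))
E
```

```text
t 6.85 p [489.1 -35.4 240.9] y [-0.896  0.015 -0.444] z [ 0.434  0.245 -0.867] F [-0.7  0.2  0.3] w 23.2 q [ 0.22 -0.67 -0.45 -0.15 -1.29 -0.17]
[262.08124316 154.97187775] [277.7515333 220.0398713]
```

View pics/v4.png

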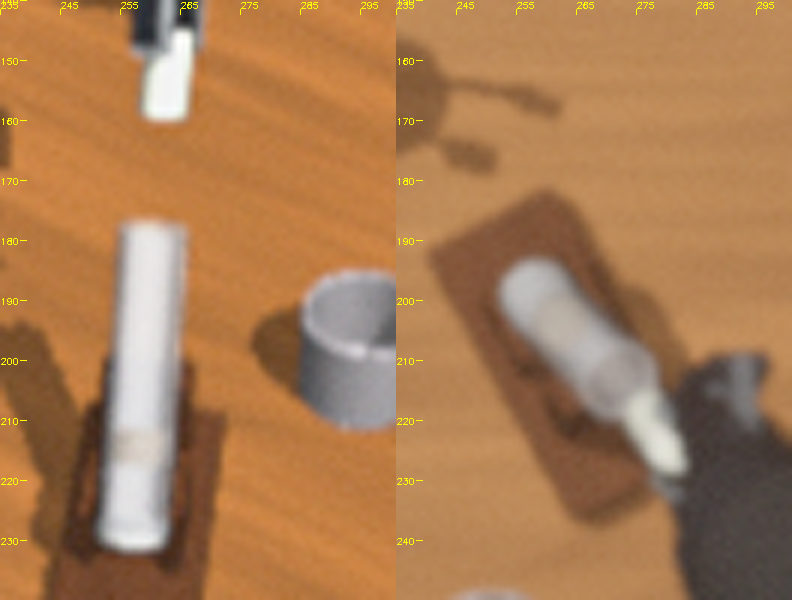

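The slug's end is at scene (262.5,159.5) and top (275.5,216.6). In the top view its axis is visibly rotated against the tube's: gravity swung it about the closing line. Quantifying.

```bash
python3 - <<'E'
from h import *
p,M,s=cur()
def q(o,x,y): return np.array((o[0]+(x+.5)/6-.5,o[1]+(y+.5)/6-.5))
ts=(235,140);tt=(235,150)
b,e=tri([(S,q(ts,165,118)),(T,q(tt,641-396,402))]);print("bottom",b*1000,e,"in tool",M.T@(b-p)*1000)
u=np.array([-.4359,-.2448,.866])
m,e=tri([(S,q(ts,154,228)),(T,q(tt,(623-396),379))]);print("mouth",m*1000,e)
for phi in range(-5,31,5):
  a=-(R.from_rotvec(M[:,1]*np.radians(phi)).apply(M[:,2]))
  o=[]
  for c in(S,T):
    d=proj(c,b+a*.04)-proj(c,b);o+=[np.degrees(np.arctan2(d[1],d[0])),np.linalg.norm(d)]
  print(phi,np.round(o,1),np.round(a,2))
for c in(S,T):
    d=proj(c,m)-proj(c,m-u*.1);print("tube",np.degrees(np.arctan2(d[1],d[0])))
print("obs slug scene",np.degrees(np.arctan2(-60,5.2)),"top 66; obs tube scene",np.degrees(np.arctan2(-315,20.5)),"top",np.degrees(np.arctan2(95,85)))
E
```

```text
bottom [499.68405583 -28.48391549 233.94913049] [[-0.2, -0.0], [-0.2, 0.1]] in tool [-4.0995617  -6.32388794 12.15689245]
mouth [520.82676446 -20.58954181 177.61122332] [[-0.5, -0.1], [-0.5, 0.3]]
-5 [-90.4  12.9  37.1   6.5] [-0.42 -0.33  0.84]
0 [-86.1  12.9  45.2   5.7] [-0.43 -0.24  0.87]
5 [-81.8  12.8  56.1   4.9] [-0.44 -0.16  0.88]
10 [-77.4  12.7  70.4   4.3] [-0.44 -0.07  0.89]
15 [-72.9  12.5  87.6   4.1] [-0.44  0.01  0.9 ]
20 [-68.3  12.4 105.6   4.2] [-0.44  0.1   0.89]
25 [-63.5  12.2 121.4   4.6] [-0.43  0.19  0.88]
30 [-58.6  12.1 133.8   5.3] [-0.42  0.27  0.86]
tube -86.10276007558849
tube 45.403521658299724
obs slug scene -85.04674252215794 top 66; obs tube scene -86.27647789746909 top 48.179830119864235
```

```bash
cat >> h.py <<'E'
U=np.array([-.4359,-.2448,.866]);MO=np.array([521,-19.7,178.]);NT=frame(-U,209.3)
E
python3 - <<'E'
from h import *
go((MO+U*(35+25)-[0,0,12],NT)); print("scene cam x axis",S["R"][:,0])
E
```

```text
xyz [ 4.8  5.  22.5] r [ 0.002  0.001 -0.468] dist 24 deg 26.8
scene cam x axis [-5.96116988e-01  8.02897290e-01 -6.91810127e-04]
```

Request:
{"api": "carry_out", "payload": {"rows": [{"x": 5,"y": 5,"z": 10,"rx": 0,"ry": 0,"rz": -0.18,"gripper": -0.8},{"x": 5,"y": 5,"z": 22,"rx": 0,"ry": 0,"rz": -0.36,"gripper": -0.8},{"x": 5,"y": 5,"z": 22.5,"rx": 0,"ry": 0,"rz": -0.468,"gripper": -0.8},{"x": 5,"y": 5,"z": 22.5,"rx": 0,"ry": 0,"rz": -0.468,"gripper": -0.8},{"x": 5,"y": 5,"z": 22.5,"rx": 0,"ry": 0,"rz": -0.468,"gripper": -0.8}], "grip_force": 60}}

```text
time_s: 7.58
position: [0.4949, -0.0353, 0.2182]
orientation: [-0.223, 0.833, -0.489, 0.13]
ft_force: [-0.3, -0.3, -0.6]
gripper_width: 0.0224
gripper_force: 58.7
```

```bash
python3 - <<'E'
from h import *
from plant import bot
st()
for n in("scene","top"): cv2.imwrite(f"pics/{n}5.png",bot.read_camera(n)["image"])
# rectify along the projected tube axis line in each view: rows = along axis (up), cols = across
out=[]
for n,c in(("scene",S),("top",T)):
    a=cv2.imread(f"pics/{n}5.png");m=proj(c,MO/1000);d=proj(c,MO/1000+U*.05)-m;d/=np.linalg.norm(d)
    k=8;# k px per px; origin mouth at (200, 420)
    nrm=np.array([-d[1],d[0]])
    A=np.array([[nrm[0]/k,-d[0]/k,0],[nrm[1]/k,-d[1]/k,0]]);A[:,2]=m-A[:,:2]@[200,420]
    w=cv2.warpAffine(a,A,(400,600),flags=cv2.INTER_CUBIC|cv2.WARP_INVERSE_MAP)
    cv2.line(w,(200,0),(200,8),(0,255,255),1)
    for y in range(0,600,80):cv2.line(w,(0,y),(6,y),(0,255,255),1)
    out.append(w)
cv2.imwrite("pics/v5.png",np.hstack(out))
E
```

```text
t 7.58 p [494.9 -35.3 218.2] y [-0.757 -0.422 -0.499] z [ 0.435  0.244 -0.867] F [-0.3 -0.3 -0.6] w 22.4 q [ 0.22 -0.67 -0.49 -0.15 -1.25  0.3 ]
```

View pics/v5.png

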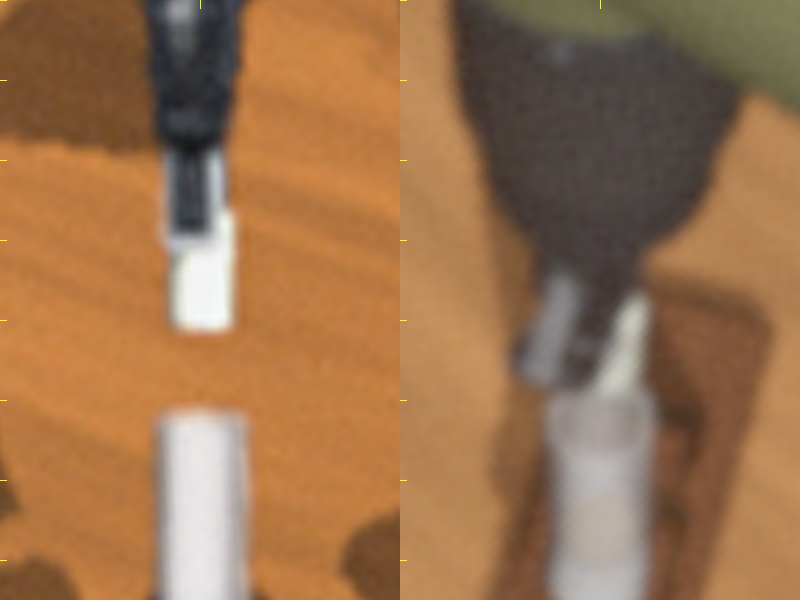

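In this rectified view (tube axis vertical), scene shows the slug centred at 203 px against the tube's 203. Top shows about 605 against 601, about 1 mm off, with a tilt of only ~2°. The gap is ~33 mm. Inserting while watching the force.

Request:
{"api": "carry_out", "payload": {"rows": [{"x": 0,"y": 0,"z": 15,"rx": 0,"ry": 0,"rz": 0,"gripper": -0.8},{"x": 0,"y": 0,"z": 25,"rx": 0,"ry": 0,"rz": 0,"gripper": -0.8},{"x": 0,"y": 0,"z": 31,"rx": 0,"ry": 0,"rz": 0,"gripper": -0.8},{"x": 0,"y": 0,"z": 36,"rx": 0,"ry": 0,"rz": 0,"gripper": -0.8},{"x": 0,"y": 0,"z": 40,"rx": 0,"ry": 0,"rz": 0,"gripper": -0.8},{"x": 0,"y": 0,"z": 40,"rx": 0,"ry": 0,"rz": 0,"gripper": -0.8}]}}

```text
time_s: 8.43
position: [0.5118, -0.0273, 0.186]
orientation: [-0.222, 0.833, -0.489, 0.131]
ft_force: [-13.3, -2.9, 11.0]
gripper_width: 0.0221
gripper_force: 60.3
```

Rim contact: lateral reaction toward +y and −x of the tool. Backing off, shifting about 2 mm that way, and retrying.

Request:
{"api": "carry_out", "payload": {"rows": [{"x": 0,"y": 0,"z": -8,"rx": 0,"ry": 0,"rz": 0,"gripper": -0.8},{"x": -1.2,"y": 2,"z": -8,"rx": 0,"ry": 0,"rz": 0,"gripper": -0.8},{"x": -1.2,"y": 2,"z": -5,"rx": 0,"ry": 0,"rz": 0,"gripper": -0.8},{"x": -1.2,"y": 2,"z": -2,"rx": 0,"ry": 0,"rz": 0,"gripper": -0.8},{"x": -1.2,"y": 2,"z": 1,"rx": 0,"ry": 0,"rz": 0,"gripper": -0.8},{"x": -1.2,"y": 2,"z": 1,"rx": 0,"ry": 0,"rz": 0,"gripper": -0.8}]}}

```text
time_s: 9.18
position: [0.5099, -0.0272, 0.1848]
orientation: [-0.222, 0.834, -0.489, 0.132]
ft_force: [-19.1, -4.2, 17.1]
gripper_width: 0.0226
gripper_force: 61.3
```

```bash
python3 - <<'E'
from h import *
st();p,M,s=cur();print("F tool",M.T@np.array(s["ft_force"]),"off axis/along", M.T@(p*1000-(MO-np.array([0,0,12]))))
E
```

```text
t 9.18 p [509.9 -27.2 184.8] y [-0.756 -0.424 -0.498] z [ 0.436  0.241 -0.867] F [-19.1  -4.2  17.1] w 22.6 q [ 0.24 -0.64 -0.54 -0.14 -1.17  0.3 ]
F tool [ -5.64667476   7.71243487 -24.17024893] off axis/along [  1.14334378   2.20172825 -22.99723351]
```

```bash
python3 - <<'E'
from h import *
p,M,s=cur();F=M.T@np.array(s["ft_force"]);t=M.T@np.array(s["torque"]);print("F",F,"T",t,"raw",s["torque"])
for rz in(.013,.025,.15,.2):
    # tx=ry*Fz-rz*Fy ; ty=rz*Fx-rx*Fz
    print(rz,"rx",1000*(rz*F[0]-t[1])/F[2],"ry",1000*(t[0]+rz*F[1])/F[2])
print("z-moment check tz",t[2])
E
```

```text
F [ -5.64667476   7.71243487 -24.17024893] T [-4.65539667 -2.22938765  0.10585694] raw [-0.53905007  5.03479195  1.00716841]
0.013 rx -89.19977955629098 ry 188.460409790681
0.025 rx -86.39632902980703 ry 184.63135454338314
0.15 rx -57.19371937893275 ry 144.74536238403073
0.2 rx -45.51267551858304 ry 128.79096552028975
z-moment check tz 0.10585693625722215
```

Request:
{"api": "carry_out", "payload": {"rows": [{"x": 0,"y": 0,"z": -15,"rx": 0,"ry": 0,"rz": 0,"gripper": -0.8},{"x": 0,"y": 0,"z": -15,"rx": 0,"ry": 0,"rz": 0,"gripper": -0.8},{"x": 0,"y": 0,"z": -15,"rx": 0,"ry": 0,"rz": 0,"gripper": -0.8}]}}

```text
time_s: 9.55
position: [0.504, -0.029, 0.1936]
orientation: [-0.223, 0.833, -0.489, 0.13]
ft_force: [-0.6, 0.7, -0.7]
gripper_width: 0.0223
gripper_force: 59.0
```

```bash
cat >> h.py <<'E'
def rect(n,i,k=8,o=(200,420),sz=(400,600)):
    c={"scene":S,"top":T}[n];a=cv2.imread(f"pics/{n}{i}.png");m=proj(c,MO/1000);d=proj(c,MO/1000+U*.05)-m;d/=np.linalg.norm(d);nr=np.array([-d[1],d[0]])
    A=np.array([[nr[0]/k,-d[0]/k,0],[nr[1]/k,-d[1]/k,0]]);A[:,2]=m-A[:,:2]@np.array(o,float)
    return cv2.warpAffine(a,A,sz,flags=cv2.INTER_CUBIC|cv2.WARP_INVERSE_MAP)
def rpx(n,p,k=8,o=(200,420)):
    c={"scene":S,"top":T}[n];m=proj(c,MO/1000);d=proj(c,MO/1000+U*.05)-m;d/=np.linalg.norm(d);nr=np.array([-d[1],d[0]])
    v=proj(c,np.array(p)/1000)-m;return np.array([o[0]+k*(v@nr),o[1]-k*(v@d)])
E
python3 - <<'E'
from h import *
from plant import bot
st();p,M,s=cur();print("T",M.T@np.array(s["torque"]),s["torque"],"F",M.T@np.array(s["ft_force"]))
for n in("scene","top"): cv2.imwrite(f"pics/{n}6.png",bot.read_camera(n)["image"])
for n in("scene","top"):
    g=rect(n,6).min(axis=2).astype(int)  # white -> high; wood blue channel low
    print(n,"cols 120..280 step 8")
    for y in range(250,470,8):print(y,g[y-1:y+2,120:284:8].mean(0).astype(int))
# model predictions: coaxial slug bottom rim extent at mouth, px per mm
for n in("scene","top"):
    e=rpx(n,MO);print(n,"along/mm",(rpx(n,MO+U*10)-e)/10,"xtool",(rpx(n,MO+NT[:,0]*10)-e)/10,"ytool",(rpx(n,MO+NT[:,1]*10)-e)/10)
E
```

```text
t 9.55 p [504.  -29.  193.6] y [-0.757 -0.423 -0.498] z [ 0.434  0.244 -0.867] F [-0.6  0.7 -0.7] w 22.3 q [ 0.23 -0.65 -0.53 -0.15 -1.19  0.3 ]
T [-1.54548807  0.01238311  0.01693079] [-0.75647172  1.34773305 -0.01842656] F [-0.93504058  0.47072256  0.53365153]
scene cols 120..280 step 8
250 [ 68  63  64  62  65  86 116 107  59  52  61  96 162 171  87  50  64  65
  62  63  64]
258 [ 64  67  67  62  64  89 115 105  57  53  63 101 155 164  90  54  62  65
  64  65  62]
266 [ 64  68  63  59  66  89 113 103  58  53  66 100 152 162  97  61  58  62
  59  64  66]
274 [ 64  66  62  65  67  84 113 105  59  52  66 102 163 188 144  80  60  59
  63  66  64]
282 [ 65  64  66  61  66  95 125 106  59  49  62 105 177 218 196 106  57  59
  59  67  65]
290 [ 70  70  63  63  66  95 130 106  60  55  60 100 175 220 208 118  57  60
  66  64  65]
298 [ 64  62  66  66  61  93 134 132 112 104  94 128 185 220 210 121  62  63
  72  69  65]
306 [ 64  64  62  67  62  88 143 173 176 174 157 175 209 230 207 115  56  64
  64  63  66]
314 [ 63  65  62  67  63  75 117 169 190 196 187 200 224 238 199 106  61  61
  63 
[... 3658 characters left out ...]
125  90
  58  45  39]
434 [ 61  60  64  86 122 134 138 144 151 153 156 153 148 141 134 136 126  92
  60  51  46]
442 [ 63  61  61  78 115 138 148 150 156 156 158 156 151 144 141 141 120  86
  61  52  48]
450 [ 62  60  58  72 105 135 154 159 162 162 163 162 161 155 151 142 114  80
  61  54  53]
458 [ 59  55  52  61  95 131 156 168 175 176 176 175 169 165 154 136 110  80
  60  48  44]
466 [ 59  54  52  59  89 124 153 168 178 182 185 183 175 167 152 132 109  80
  60  53  45]
scene along/mm [-1.98951966e-14 -2.49244635e+00] xtool [-2.52346071 -0.03794581] ytool [ 0.20320159 -0.48683048]
top along/mm [-1.13686838e-14 -1.03917303e+00] xtool [-2.63008578 -0.75667741] ytool [ 0.81653999 -2.43894981]
```

The numbers say my y estimate was off: in top the slug sits about 10 mm toward +y_tool, while scene shows x is right. Shifting y by −10.5 and re-measuring at hover.

Request:
{"api": "carry_out", "payload": {"rows": [{"x": 0,"y": -10.5,"z": -2,"rx": 0,"ry": 0,"rz": 0,"gripper": -0.8},{"x": 0,"y": -10.5,"z": -2,"rx": 0,"ry": 0,"rz": 0,"gripper": -0.8},{"x": 0,"y": -10.5,"z": -2,"rx": 0,"ry": 0,"rz": 0,"gripper": -0.8}]}}

```text
time_s: 10.02
position: [0.5111, -0.0251, 0.2013]
orientation: [-0.223, 0.833, -0.489, 0.13]
ft_force: [0.4, 0.4, -0.5]
gripper_width: 0.0222
gripper_force: 59.0
```

```bash
python3 - <<'E'
from h import *
from plant import bot
st()
for n in("scene","top"): cv2.imwrite(f"pics/{n}7.png",bot.read_camera(n)["image"])
w=np.hstack([rect("scene",7),rect("top",7)])
# overlay predicted coaxial slug bottom rim at gap 13 (green) and tube rim (red)
th=np.linspace(0,2*np.pi,60)
for i,n in enumerate(("scene","top")):
    for r,g,c in((12.5,14,(0,200,0)),(12.5,58,(0,200,0)),(19,0,(0,0,255))):
        pts=np.array([rpx(n,MO+U*g+r*(NT[:,0]*np.cos(t)+NT[:,1]*np.sin(t))) for t in th])+[400*i,0]
        cv2.polylines(w,[pts.round().astype(np.int32)],True,c,1)
cv2.imwrite("pics/v7.png",w)
E
```

```text
t 10.03 p [511.1 -25.1 201.3] y [-0.757 -0.423 -0.498] z [ 0.434  0.244 -0.867] F [ 0.4  0.4 -0.5] w 22.2 q [ 0.24 -0.63 -0.5  -0.15 -1.2   0.29]
```

View pics/v7.png

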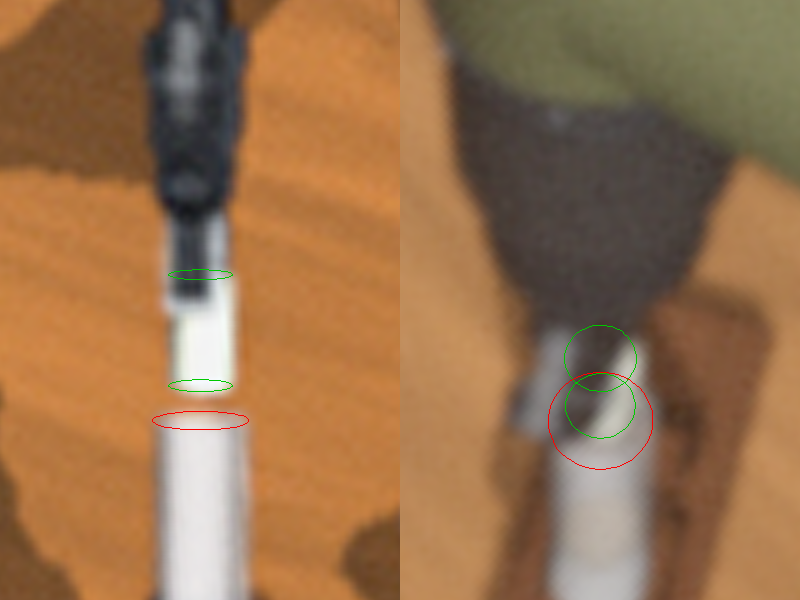

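View 10: scene slug centred at 204 px against the tube's 203.5, and the top slug overlaps the predicted coaxial rim. The gap is about 14 mm. Inserting.

Request:
{"api": "carry_out", "payload": {"rows": [{"x": 0,"y": 0,"z": 10,"rx": 0,"ry": 0,"rz": 0,"gripper": -0.8},{"x": 0,"y": 0,"z": 14,"rx": 0,"ry": 0,"rz": 0,"gripper": -0.8},{"x": 0,"y": 0,"z": 17,"rx": 0,"ry": 0,"rz": 0,"gripper": -0.8},{"x": 0,"y": 0,"z": 20,"rx": 0,"ry": 0,"rz": 0,"gripper": -0.8},{"x": 0,"y": 0,"z": 22,"rx": 0,"ry": 0,"rz": 0,"gripper": -0.8}]}}

```text
time_s: 10.75
position: [0.5207, -0.0198, 0.1823]
orientation: [-0.223, 0.833, -0.489, 0.13]
ft_force: [0.0, -0.9, 0.0]
gripper_width: 0.0228
gripper_force: 59.0
```

```bash
cat >> h.py <<'E'
def ft():
    p,M,s=cur();print("F tool",np.round(M.T@np.array(s["ft_force"]),1),"T",np.round(M.T@np.array(s["torque"]),2),"off-axis A [x,y,z]",np.round(M.T@(p*1000-MO),1))
E
python3 - <<'E'
from h import *
ft()
E
```

```text
F tool [ 0.8  0.3 -0.2] T [-1.46  0.01 -0.02] off-axis A [x,y,z] [-0.  -1.9 -3.9]
```

Request:
{"api": "carry_out", "payload": {"rows": [{"x": 0,"y": 0,"z": 4,"rx": 0,"ry": 0,"rz": 0,"gripper": -0.8},{"x": 0,"y": 0,"z": 8,"rx": 0,"ry": 0,"rz": 0,"gripper": -0.8},{"x": 0,"y": 0,"z": 8,"rx": 0,"ry": 0,"rz": 0,"gripper": -0.8}]}}

```text
time_s: 11.12
position: [0.524, -0.0179, 0.1749]
orientation: [-0.223, 0.833, -0.489, 0.13]
ft_force: [-0.4, -1.0, 0.6]
gripper_width: 0.0224
gripper_force: 59.0
```

```bash
python3 - <<'E'
from h import *
ft()
E
```

```text
F tool [ 0.7  0.4 -0.9] T [-1.42  0.02  0.03] off-axis A [x,y,z] [-0.1 -1.5  4.5]
```

Request:
{"api": "carry_out", "payload": {"rows": [{"x": 0,"y": 0,"z": 0,"rx": 0,"ry": 0,"rz": 0,"gripper": 0.0},{"x": 0,"y": 0,"z": 0,"rx": 0,"ry": 0,"rz": 0,"gripper": 0.2},{"x": 0,"y": 0,"z": 0,"rx": 0,"ry": 0,"rz": 0,"gripper": 0.2},{"x": 0,"y": 0,"z": 0,"rx": 0,"ry": 0,"rz": 0,"gripper": 0.2},{"x": 0,"y": 0,"z": -40,"rx": 0,"ry": 0,"rz": 0,"gripper": 0.2},{"x": 0,"y": 0,"z": -90,"rx": 0,"ry": 0,"rz": 0,"gripper": 0.2},{"x": 0,"y": 0,"z": -90,"rx": 0,"ry": 0,"rz": 0,"gripper": 0.2}]}}

```text
time_s: 12.0
position: [0.4856, -0.0409, 0.2592]
orientation: [-0.225, 0.832, -0.488, 0.134]
ft_force: [0.5, 0.8, -1.3]
gripper_width: 0.0514
gripper_force: 0.0
```

```bash
python3 - <<'E'
from h import *
from plant import bot
st()
cv2.imwrite("pics/scene8.png",bot.read_camera("scene")["image"])
a=rect("scene",8,o=(200,200));b=rect("scene",5,o=(200,200))
for y in range(100,560,12):print(y,round((y-200)/2.49),"mm",a[y-2:y+3,190:216].mean((0,1)).astype(int),b[y-2:y+3,190:216].mean((0,1)).astype(int))
D=frame(DOWN,185.6)
go(([490,150,280],D),([613,336,130],D),([613,336,20],D))
E
```

```text
t 12.0 p [485.6 -40.9 259.2] y [-0.753 -0.422 -0.505] z [ 0.443  0.243 -0.863] F [ 0.5  0.8 -1.3] w 51.4 q [ 0.21 -0.68 -0.43 -0.15 -1.32  0.3 ]
100 -40 mm [ 64 121 187] [239 241 240]
112 -35 mm [ 64 122 190] [136 163 205]
124 -31 mm [ 64 123 188] [ 57 117 186]
136 -26 mm [ 67 124 192] [ 64 124 191]
148 -21 mm [ 67 127 196] [ 68 128 196]
160 -16 mm [ 68 130 198] [ 68 130 199]
172 -11 mm [ 64 126 195] [ 63 126 195]
184 -6 mm [ 91 139 201] [ 91 138 201]
196 -2 mm [172 191 218] [174 193 219]
208 3 mm [220 223 228] [218 222 228]
220 8 mm [228 229 231] [228 229 231]
232 13 mm [229 229 232] [228 229 232]
244 18 mm [229 229 232] [228 229 232]
256 22 mm [228 228 231] [228 228 231]
268 27 mm [227 228 230] [227 228 231]
280 32 mm [228 229 231] [228 228 230]
292 37 mm [228 229 231] [228 228 231]
304 42 mm [227 227 230] [228 228 230]
316 47 mm [228 228 231] [227 228 231]
328 51 mm [228 228 231] [229 228 231]
340 56 mm [228 228 231] [228 228 231]
352 61 mm [228 227 231] [229 228 231]
364 66 mm [224 224 225] [228 228 231]
376 71 mm [221 221 220] [226 225 227]
388 76 mm [222 222 221] [227 225 225]
400 80 mm [222 222 222] [226 224 225]
412 85 mm [221 222 221] [225 224 225]
424 90 mm [222 222 222] [226 224 224]
436 95 mm [221 222 221] [225 223 224]
448 100 mm [222 222 221] [225 223 224]
460 104 mm [221 221 221] [222 221 221]
472 109 mm [221 222 221] [206 212 217]
484 114 mm [209 215 218] [198 207 215]
496 119 mm [197 208 215] [199 208 216]
508 124 mm [199 207 216] [199 208 215]
520 129 mm [213 216 219] [216 217 220]
532 133 mm [225 223 224] [225 223 224]
544 138 mm [225 224 225] [225 224 224]
556 143 mm [225 224 225] [225 224 225]
xyz [-163.8  -95.8   27.8] r [-0.519  0.108  0.402] dist 192 deg 38.1
xyz [-266.3 -191.8  257. ] r [-0.519  0.108  0.402] dist 417 deg 38.1
xyz [-266.4 -136.6  352.1] r [-0.519  0.108  0.402] dist 462 deg 38.1
```

The tall slug is home on the cork: it spans 66–110 mm below the mouth. Now the short slug, correcting for the 4 mm grasp offset seen and the true tip height.

```bash
python3 - <<'E'
from h import *
D=frame(DOWN,185.6)
go(([490,150,280],D),([530,250,280],D),([612,336.4,130],D),([612,336.4,40],D))
print(onz(T,(322/1.5625,240/1.5625),.11))
E
```

```text
xyz [-163.8  -95.8   27.8] r [-0.519  0.108  0.402] dist 192 deg 38.1
xyz [-231.6 -168.2   69.8] r [-0.519  0.108  0.402] dist 295 deg 38.1
xyz [-267.1 -191.2  256.6] r [-0.519  0.108  0.402] dist 417 deg 38.1
xyz [-267.2 -146.   334.4] r [-0.519  0.108  0.402] dist 452 deg 38.1
[0.72168969 0.18483773 0.11      ]
```

Request:
{"api": "carry_out", "payload": {"rows": [{"x": -50,"y": -30,"z": 5,"rx": -0.1,"ry": 0.02,"rz": 0.08,"gripper": 0.2},{"x": -100,"y": -60,"z": 15,"rx": -0.24,"ry": 0.05,"rz": 0.18,"gripper": 0.2},{"x": -140,"y": -85,"z": 22,"rx": -0.38,"ry": 0.08,"rz": 0.3,"gripper": 0.2},{"x": -180,"y": -112,"z": 38,"rx": -0.519,"ry": 0.108,"rz": 0.402,"gripper": 0.2},{"x": -215,"y": -150,"z": 60,"rx": -0.519,"ry": 0.108,"rz": 0.402,"gripper": 0.2},{"x": -235,"y": -171,"z": 90,"rx": -0.519,"ry": 0.108,"rz": 0.402,"gripper": 0.2},{"x": -246,"y": -178,"z": 145,"rx": -0.519,"ry": 0.108,"rz": 0.402,"gripper": 0.2},{"x": -257,"y": -185,"z": 200,"rx": -0.519,"ry": 0.108,"rz": 0.402,"gripper": 0.2},{"x": -267,"y": -191,"z": 256.6,"rx": -0.519,"ry": 0.108,"rz": 0.402,"gripper": 0.2},{"x": -267,"y": -170,"z": 293,"rx": -0.519,"ry": 0.108,"rz": 0.402,"gripper": 0.2},{"x": -267.2,"y": -146,"z": 334.4,"rx": -0.519,"ry": 0.108,"rz": 0.402,"gripper": 0.2},{"x": -267.2,"y": -146,"z": 334.4,"rx": -0.519,"ry": 0.108,"rz": 0.402,"gripper": 0.2},{"x": -267.2,"y": -146,"z": 334.4,"rx": -0.519,"ry": 0.108,"rz": 0.402,"gripper": 0.2}]}}

```text
time_s: 13.68
position: [0.6112, 0.337, 0.0384]
orientation: [0.001, 0.741, -0.671, -0.001]
ft_force: [0.2, 0.1, -0.2]
gripper_width: 0.0515
gripper_force: 0.0
```

```bash
python3 - <<'E'
from h import *
st();go(([612,336.4,14],frame(DOWN,185.6)))
E
```

```text
t 13.68 p [611.2 337.   38.4] y [-0.995 -0.099  0.003] z [-0.003 -0.001 -1.   ] F [ 0.2  0.1 -0.2] w 51.5 q [ 0.79  0.34  0.11 -0.   -1.34 -0.69]
xyz [ 0.6 -0.8 24.4] r [ 0.003 -0.001  0.001] dist 24 deg 0.2
```

Request:
{"api": "carry_out", "payload": {"rows": [{"x": 0.6,"y": -0.8,"z": 12,"rx": 0.003,"ry": 0,"rz": 0,"gripper": 0.2},{"x": 0.6,"y": -0.8,"z": 20,"rx": 0.003,"ry": 0,"rz": 0,"gripper": 0.2},{"x": 0.6,"y": -0.8,"z": 25,"rx": 0.003,"ry": 0,"rz": 0,"gripper": 0.2},{"x": 0.6,"y": -0.8,"z": 25,"rx": 0.003,"ry": 0,"rz": 0,"gripper": 0.2}]}}

```text
time_s: 14.18
position: [0.6109, 0.3359, 0.0111]
orientation: [0.001, 0.741, -0.671, -0.0]
ft_force: [0.2, -0.4, -0.3]
gripper_width: 0.0512
gripper_force: 0.0
```

No contact at reading 11, which confirms the offset. Going 4 mm deeper and closing.

Request:
{"api": "carry_out", "payload": {"rows": [{"x": 0,"y": 0,"z": 4,"rx": 0,"ry": 0,"rz": 0,"gripper": 0.2},{"x": 0,"y": 0,"z": 4,"rx": 0,"ry": 0,"rz": 0,"gripper": -0.2},{"x": 0,"y": 0,"z": 4,"rx": 0,"ry": 0,"rz": 0,"gripper": -0.4},{"x": 0,"y": 0,"z": 4,"rx": 0,"ry": 0,"rz": 0,"gripper": -0.6},{"x": 0,"y": 0,"z": 4,"rx": 0,"ry": 0,"rz": 0,"gripper": -0.8},{"x": 0,"y": 0,"z": 4,"rx": 0,"ry": 0,"rz": 0,"gripper": -0.8}], "grip_force": 60}}

```text
time_s: 14.92
position: [0.6114, 0.3362, 0.0081]
orientation: [0.0, 0.741, -0.671, -0.0]
ft_force: [0.7, 0.8, 2.5]
gripper_width: 0.0223
gripper_force: 58.9
```

```bash
python3 - <<'E'
from h import *
st()
D=frame(DOWN,185.6)
# bottom of slug at tool +z: reading-10
zb=cur()[0][2]*1000-10
print("bottom ahead of TCP",zb)
go(([530,250,240],D),([490,100,260],D),(MO+U*(zb+40),NT),(MO+U*(zb+14),NT))
E
```

```text
t 14.93 p [611.4 336.2   8.1] y [-0.995 -0.098  0.001] z [-0.001 -0.    -1.   ] F [0.7 0.8 2.5] w 22.3 q [ 0.79  0.36  0.08 -0.   -1.29 -0.69]
bottom ahead of TCP -1.8504097126792303
xyz [  77.9   89.7 -231.7] r [ 0.001 -0.     0.001] dist 260 deg 0.1
xyz [ 223.3  144.3 -251.6] r [ 0.001 -0.     0.001] dist 366 deg 0.1
xyz [ 353.1  142.6 -202.6] r [ 0.517 -0.108 -0.403] dist 431 deg 38.1
xyz [ 347.8  130.7 -180.1] r [ 0.517 -0.108 -0.403] dist 413 deg 38.1
```

Request:
{"api": "carry_out", "payload": {"rows": [{"x": 0,"y": 0,"z": -25,"rx": 0,"ry": 0,"rz": 0,"gripper": -0.8},{"x": 0,"y": 5,"z": -75,"rx": 0,"ry": 0,"rz": 0,"gripper": -0.8},{"x": 15,"y": 25,"z": -125,"rx": 0,"ry": 0,"rz": 0,"gripper": -0.8},{"x": 35,"y": 50,"z": -175,"rx": 0,"ry": 0,"rz": 0,"gripper": -0.8},{"x": 60,"y": 75,"z": -215,"rx": 0,"ry": 0,"rz": 0,"gripper": -0.8},{"x": 90,"y": 95,"z": -240,"rx": 0,"ry": 0,"rz": 0,"gripper": -0.8},{"x": 135,"y": 112,"z": -248,"rx": 0,"ry": 0,"rz": 0,"gripper": -0.8},{"x": 180,"y": 128,"z": -252,"rx": 0.1,"ry": -0.02,"rz": -0.08,"gripper": -0.8},{"x": 223,"y": 144,"z": -252,"rx": 0.2,"ry": -0.04,"rz": -0.15,"gripper": -0.8},{"x": 270,"y": 146,"z": -240,"rx": 0.32,"ry": -0.06,"rz": -0.25,"gripper": -0.8},{"x": 315,"y": 145,"z": -225,"rx": 0.43,"ry": -0.09,"rz": -0.34,"gripper": -0.8},{"x": 349,"y": 142,"z": -203,"rx": 0.517,"ry": -0.108,"rz": -0.403,"gripper": -0.8},{"x": 349,"y": 142,"z": -203,"rx": 0.517,"ry": -0.108,"rz": -0.403,"gripper": -0.8},{"x": 349,"y": 142,"z": -203,"rx": 0.517,"ry": -0.108,"rz": -0.403,"gripper": -0.8}]}}

```text
time_s: 16.68
position: [0.5044, -0.0253, 0.2115]
orientation: [-0.223, 0.833, -0.489, 0.131]
ft_force: [0.4, 0.6, -0.0]
gripper_width: 0.0221
gripper_force: 59.0
```

```bash
python3 - <<'E'
from h import *
from plant import bot
st();ft()
go((MO+U*(-1.85+15)+NT@[-3.7,-1.5,0],NT))
E
```

```text
t 16.68 p [504.4 -25.3 211.5] y [-0.757 -0.423 -0.499] z [ 0.436  0.243 -0.867] F [ 0.4  0.6 -0. ] w 22.1 q [ 0.25 -0.65 -0.5  -0.14 -1.22  0.28]
F tool [-0.3 -0.5  0.3] T [-1.41 -0.07 -0.02] off-axis A [x,y,z] [ -3.2  -1.8 -37.6]
xyz [-0.5  0.3 24.4] r [ 0.001 -0.001 -0.002] dist 24 deg 0.1
```

Request:
{"api": "carry_out", "payload": {"rows": [{"x": -0.5,"y": 0.3,"z": 15,"rx": 0,"ry": 0,"rz": 0,"gripper": -0.8},{"x": -0.5,"y": 0.3,"z": 24,"rx": 0,"ry": 0,"rz": 0,"gripper": -0.8},{"x": -0.5,"y": 0.3,"z": 24,"rx": 0,"ry": 0,"rz": 0,"gripper": -0.8}]}}

```text
time_s: 17.05
position: [0.5143, -0.0177, 0.1884]
orientation: [-0.222, 0.834, -0.488, 0.129]
ft_force: [1.8, -0.5, 0.4]
gripper_width: 0.0218
gripper_force: 59.0
```

```bash
python3 - <<'E'
from h import *
from plant import bot
ft()
for n in("scene","top"): cv2.imwrite(f"pics/{n}9.png",bot.read_camera(n)["image"])
def edges(g,y,thr,lo=110,hi=300):
    r=g[y-2:y+3].mean(0)[lo:hi];i=np.where(r>thr)[0];return (lo+i[0],lo+i[-1]) if len(i) else None
for k in(7,9):
    g=rect("scene",k).min(axis=2).astype(float)
    print("scene",k,[(y,edges(g,y,t)) for y,t in((330,150),(350,150),(370,150),(450,95))],"col204:",g[360:430:5,200:210].mean(1).astype(int))
    t=rect("top",k).min(axis=2).astype(float)
    for y in range(330,450,12):print(y,t[y-1:y+2,130:290:8].mean(0).astype(int))
E
```

```text
F tool [ 1.4 -1.3  0.3] T [-1.4   0.04 -0.04] off-axis A [x,y,z] [ -5.1  -0.9 -11.4]
scene 7 [(330, (np.int64(176), np.int64(233))), (350, (np.int64(175), np.int64(233))), (370, (np.int64(174), np.int64(234))), (450, (np.int64(156), np.int64(251)))] col204: [243 243 243 244 245 241 226 161 102  95 124 168 193 211]
330 [50 58 74 85 92 80 70 63 53 50 51 56 56 58 50 42 48 53 59 61]
342 [ 60  73 102 118 122 105  81  63  54  55  49  66  88  98  77  54  40  47
  55  61]
354 [ 63  89 116 131 131 111  85  65  59  56  62 102 140 152 112  60  45  47
  50  50]
366 [ 70  98 119 131 124 103  71  56  56  60  89 145 178 176 123  64  44  43
  44  44]
378 [ 87 117 130 134 117  89  64  53  54  68 113 167 183 168 114  63  41  40
  44  46]
390 [101 126 135 129 108  86  74  66  68  92 131 167 173 155 116  76  54  43
  43  42]
402 [106 126 131 125  97  81  81  76  86 119 151 172 173 159 136 107  71  44
  35  43]
414 [118 130 127 112  82  65  61  59  91 140 174 182 167 145 133 115  78  44
  35  39]
426 [118 126 120 106  81  65  61  82 130 170 185 181 159 141 136 116  76  49
  40  40]
438 [ 89  92  90  85  
[... 423 characters left out ...]
 58]
354 [ 53  54  55  73 103 110 102  90  76  61  54  48  57  54  55  51  46  46
  50  55]
366 [ 55  53  59  85 117 130 127 107  80  62  57  53  59  54  53  47  42  44
  43  52]
378 [ 55  54  70 100 129 137 127 101  70  56  55  58  65  70  65  53  48  45
  42  45]
390 [ 61  67  87 115 135 132 120  92  61  52  54  70 101 117 106  79  52  39
  41  47]
402 [ 68  83 103 124 133 127 111  81  59  54  65  97 134 146 138 108  69  41
  38  37]
414 [ 64  81 107 127 133 125 101  80  71  72  90 120 137 141 139 119  74  42
  27  31]
426 [ 80  99 119 130 126 108  79  69  67  67  90 120 131 133 135 120  80  51
  34  39]
438 [ 88 108 126 131 125 105  77  65  59  66  95 125 136 140 136 116  78  59
  51  47]
```

Request:
{"api": "carry_out", "payload": {"rows": [{"x": 2.1,"y": -0.8,"z": 0,"rx": 0,"ry": 0,"rz": 0,"gripper": -0.8},{"x": 2.1,"y": -0.8,"z": 0,"rx": 0,"ry": 0,"rz": 0,"gripper": -0.8},{"x": 2.1,"y": -0.8,"z": 0,"rx": 0,"ry": 0,"rz": 0,"gripper": -0.8}]}}

```text
time_s: 17.52
position: [0.5161, -0.0205, 0.1908]
orientation: [-0.223, 0.833, -0.488, 0.131]
ft_force: [-0.2, 0.1, -0.6]
gripper_width: 0.0223
gripper_force: 59.0
```

```bash
python3 - <<'E'
from h import *
from plant import bot
st();ft()
cv2.imwrite("pics/scene10.png",bot.read_camera("scene")["image"])
g=rect("scene",10).min(axis=2).astype(float)
for y in(350,360,370,380):
    r=g[y-2:y+3].mean(0)[110:300];i=np.where(r>150)[0];print(y,110+i[0],110+i[-1])
ft()
E
```

```text
t 17.52 p [516.1 -20.5 190.8] y [-0.756 -0.423 -0.499] z [ 0.436  0.244 -0.866] F [-0.2  0.1 -0.6] w 22.3 q [ 0.25 -0.62 -0.52 -0.14 -1.17  0.28]
F tool [-0.2  0.4  0.5] T [-1.44 -0.    0.05] off-axis A [x,y,z] [ -1.7  -2.4 -13.4]
350 172 229
360 172 229
370 171 229
380 173 226
F tool [ 0.3 -0.5  0. ] T [-1.48  0.04  0.  ] off-axis A [x,y,z] [ -1.7  -2.3 -13.3]
```

Request:
{"api": "carry_out", "payload": {"rows": [{"x": -1.3,"y": 0.5,"z": 0,"rx": 0,"ry": 0,"rz": 0,"gripper": -0.8},{"x": -1.3,"y": 0.5,"z": 5,"rx": 0,"ry": 0,"rz": 0,"gripper": -0.8},{"x": -1.3,"y": 0.5,"z": 9,"rx": 0,"ry": 0,"rz": 0,"gripper": -0.8},{"x": -1.3,"y": 0.5,"z": 12,"rx": 0,"ry": 0,"rz": 0,"gripper": -0.8},{"x": -1.3,"y": 0.5,"z": 15,"rx": 0,"ry": 0,"rz": 0,"gripper": -0.8},{"x": -1.3,"y": 0.5,"z": 18,"rx": 0,"ry": 0,"rz": 0,"gripper": -0.8},{"x": -1.3,"y": 0.5,"z": 21,"rx": 0,"ry": 0,"rz": 0,"gripper": -0.8},{"x": -1.3,"y": 0.5,"z": 21,"rx": 0,"ry": 0,"rz": 0,"gripper": -0.8}]}}

```text
time_s: 18.58
position: [0.5241, -0.0143, 0.1717]
orientation: [-0.223, 0.834, -0.488, 0.13]
ft_force: [-0.1, 0.0, -0.6]
gripper_width: 0.022
gripper_force: 59.0
```

```bash
python3 - <<'E'
from h import *
ft()
E
```

```text
F tool [-0.1  0.4  0.4] T [-1.41 -0.01 -0.01] off-axis A [x,y,z] [-3.2 -1.5  8.2]
```

Request:
{"api": "carry_out", "payload": {"rows": [{"x": 0,"y": 0,"z": 4,"rx": 0,"ry": 0,"rz": 0,"gripper": -0.8},{"x": 0,"y": 0,"z": 7,"rx": 0,"ry": 0,"rz": 0,"gripper": -0.8},{"x": 0,"y": 0,"z": 7,"rx": 0,"ry": 0,"rz": 0,"gripper": -0.8}]}}

```text
time_s: 18.95
position: [0.5272, -0.0125, 0.1656]
orientation: [-0.223, 0.834, -0.488, 0.13]
ft_force: [0.3, 0.1, -1.0]
gripper_width: 0.0227
gripper_force: 59.0
```

```bash
python3 - <<'E'
from h import *
ft()
E
```

```text
F tool [0.1 0.3 1.1] T [-1.4  -0.02  0.04] off-axis A [x,y,z] [-3.2 -1.5 15.2]
```

Request:
{"api": "carry_out", "payload": {"rows": [{"x": 0,"y": 0,"z": 0,"rx": 0,"ry": 0,"rz": 0,"gripper": 0.0},{"x": 0,"y": 0,"z": 0,"rx": 0,"ry": 0,"rz": 0,"gripper": 0.2},{"x": 0,"y": 0,"z": 0,"rx": 0,"ry": 0,"rz": 0,"gripper": 0.2},{"x": 0,"y": 0,"z": 0,"rx": 0,"ry": 0,"rz": 0,"gripper": 0.2},{"x": 0,"y": 0,"z": -40,"rx": 0,"ry": 0,"rz": 0,"gripper": 0.2},{"x": 0,"y": 0,"z": -90,"rx": 0,"ry": 0,"rz": 0,"gripper": 0.2},{"x": 0,"y": 0,"z": -140,"rx": 0,"ry": 0,"rz": 0,"gripper": 0.2}]}}

```text
time_s: 19.82
position: [0.4654, -0.0471, 0.2887]
orientation: [-0.223, 0.834, -0.488, 0.131]
ft_force: [1.0, 0.0, 0.8]
gripper_width: 0.0513
gripper_force: 0.0
```

```bash
python3 - <<'E'
from h import *
from plant import bot
st()
cv2.imwrite("pics/scene11.png",bot.read_camera("scene")["image"])
a=rect("scene",11,o=(200,200))
for y in range(150,540,12):print(round((y-200)/2.49),"mm",a[y-2:y+3,190:216].mean((0,1)).astype(int))
D=frame(DOWN,100);
for yw in(100,185.6,280):
  D=frame(DOWN,yw);print(yw);go(([430,-180,320],D),([507,-317,300],D),([507,-317,200],D))
E
```

```text
t 19.82 p [465.4 -47.1 288.7] y [-0.756 -0.424 -0.499] z [ 0.436  0.244 -0.866] F [1.  0.  0.8] w 51.3 q [ 0.2  -0.71 -0.38 -0.16 -1.4   0.3 ]
-20 mm [ 68 129 198]
-15 mm [ 68 130 199]
-10 mm [ 63 125 195]
-6 mm [103 146 204]
-1 mm [185 201 221]
4 mm [222 225 229]
9 mm [229 229 231]
14 mm [230 230 232]
18 mm [228 229 231]
23 mm [228 228 231]
28 mm [228 229 231]
33 mm [227 229 231]
38 mm [223 223 224]
43 mm [222 222 222]
47 mm [221 221 221]
52 mm [222 222 221]
57 mm [221 222 221]
62 mm [222 221 221]
67 mm [221 222 221]
71 mm [220 221 220]
76 mm [222 223 222]
81 mm [222 223 222]
86 mm [223 223 222]
91 mm [222 223 222]
96 mm [222 223 222]
100 mm [222 222 222]
105 mm [222 222 222]
110 mm [222 223 222]
115 mm [208 213 217]
120 mm [198 207 216]
124 mm [201 208 215]
129 mm [215 217 220]
134 mm [226 224 224]
100
xyz [ 97.1  70.2 -66.8] r [-0.365  0.5    1.856] dist 137 deg 112.1
xyz [254.2  80.5 -48.4] r [-0.365  0.5    1.856] dist 271 deg 112.1
xyz [253.5 131.2  37.8] r [-0.365  0.5    1.856] dist 288 deg 112.1
185.6
xyz [ 97.1  70.2 -66.8] r [-0.525  0.102  0.403] dist 137 deg 38.4
xyz [254.2  80.5 -48.4] r [-0.525  0.102  0.403] dist 271 deg 38.4
xyz [253.5 131.2  37.8] r [-0.525  0.102  0.403] dist 288 deg 38.4
280
xyz [ 97.1  70.2 -66.8] r [-0.457 -0.334 -1.204] dist 137 deg 76.2
xyz [254.2  80.5 -48.4] r [-0.457 -0.334 -1.204] dist 271 deg 76.2
xyz [253.5 131.2  37.8] r [-0.457 -0.334 -1.204] dist 288 deg 76.2
```

The stack reaches from ~37 to ~112 mm below the mouth, so both slugs are in place. Now the rammer.

Request:
{"api": "carry_out", "payload": {"rows": [{"x": 40,"y": 25,"z": -40,"rx": -0.1,"ry": 0.02,"rz": 0.1,"gripper": 0.4},{"x": 75,"y": 50,"z": -65,"rx": -0.23,"ry": 0.05,"rz": 0.2,"gripper": 0.4},{"x": 110,"y": 71,"z": -65,"rx": -0.37,"ry": 0.07,"rz": 0.3,"gripper": 0.4},{"x": 150,"y": 74,"z": -61,"rx": -0.525,"ry": 0.102,"rz": 0.403,"gripper": 0.4},{"x": 200,"y": 77,"z": -55,"rx": -0.525,"ry": 0.102,"rz": 0.403,"gripper": 0.4},{"x": 254,"y": 80.5,"z": -48,"rx": -0.525,"ry": 0.102,"rz": 0.403,"gripper": 0.4},{"x": 254,"y": 105,"z": -7,"rx": -0.525,"ry": 0.102,"rz": 0.403,"gripper": 0.4},{"x": 253.5,"y": 131,"z": 38,"rx": -0.525,"ry": 0.102,"rz": 0.403,"gripper": 0.4},{"x": 253.5,"y": 131,"z": 38,"rx": -0.525,"ry": 0.102,"rz": 0.403,"gripper": 0.4},{"x": 253.5,"y": 131,"z": 38,"rx": -0.525,"ry": 0.102,"rz": 0.403,"gripper": 0.4},{"x": 253.5,"y": 131,"z": 38,"rx": -0.525,"ry": 0.102,"rz": 0.403,"gripper": 0.4}]}}

```text
time_s: 21.25
position: [0.509, -0.3146, 0.1927]
orientation: [0.002, 0.742, -0.671, -0.002]
ft_force: [-1.1, -1.1, 0.4]
gripper_width: 0.0599
gripper_force: 0.0
```

```bash
python3 - <<'E'
from h import *
from plant import bot
st();D=frame(DOWN,185.6)
go(([507,-317,115],D))
cv2.imwrite("pics/scene12.png",bot.read_camera("scene")["image"])
# finger columns vs rammer in scene: dark pixels around rammer column
g=cv2.imread("pics/scene12.png").max(axis=2)
print(proj(S,[.507,-.321,.183]),proj(S,[.507,-.321,.225]),proj(S,cur()[0]))
for y in range(112,150,3):print(y,g[y,176:216:2])
E
```

```text
t 21.25 p [ 509.  -314.6  192.7] y [-0.995 -0.1    0.006] z [-0.006  0.    -1.   ] F [-1.1 -1.1  0.4] w 59.9 q [-0.22  0.04  0.05  0.   -1.58  0.32]
xyz [ 2.3  1.7 77.7] r [0.006 0.001 0.003] dist 78 deg 0.4
[191.84638615 140.26025603] [190.65418641 130.20104276] [192.65710592 139.02872699]
112 [153 142 122  70  30  20  43  39  40  34  28  33  59  33 155 188 188 184
 188 192]
115 [131 133  94  50  29  27  42  25  41  35  35  26  60 164 200 199 194 195
 185 183]
118 [ 91  63  52  57 113  90  46 104 191 106  41  47 103 187 196 205 207 206
 192 167]
121 [ 53  40  46  48  40  72  31 144 188  84  33  54 136 182 182 169 146 130
 123 125]
124 [ 35  38  38  69 170  39 115 188 196 107  34  40 112 156 122 113 116 113
 113 118]
127 [ 52  41  44  51  70  33 173 194 189 125  34  41  96 118 114 120 120 120
 118 117]
130 [ 99  69  51  46  41  66 140 132 115 117 120 110 119 119 118 120 122 121
 117 121]
133 [127 102  88  46  45  82  93 118 117 119 118 115 117 118 120 118 121 118
 124 124]
136 [151  98  97  61  44  84 100 120 120 116 117 121 119 122 120 115 123 121
 123 126]
139 [135 112 113 125 103 118 120 123 133 126 120 120 122 118 123 125 124 123
 116 120]
142 [ 95 102 105  85 110 123 120 133 150 155 119 119 117 123 123 121 127 139
 179 199]
145 [115  93 102  90 117 118 119 120 179 184 126 117 126 162 172 190 197 202
 201 174]
148 [117  79 103  92  90 120 112 108 170 188 127 123 151 193 194 194 193 192
 195 190]
```

Request:
{"api": "carry_out", "payload": {"rows": [{"x": 2,"y": 1.5,"z": 30,"rx": 0.006,"ry": 0,"rz": 0,"gripper": 0.4},{"x": 2,"y": 1.5,"z": 60,"rx": 0.006,"ry": 0,"rz": 0,"gripper": 0.4},{"x": 2,"y": 1.5,"z": 76,"rx": 0.006,"ry": 0,"rz": 0,"gripper": 0.4},{"x": 2,"y": 1.5,"z": 76,"rx": 0.006,"ry": 0,"rz": 0,"gripper": 0.4},{"x": 2,"y": 1.5,"z": 76,"rx": 0.006,"ry": 0,"rz": 0,"gripper": 0.0},{"x": 2,"y": 1.5,"z": 76,"rx": 0.006,"ry": 0,"rz": 0,"gripper": -0.3},{"x": 2,"y": 1.5,"z": 76,"rx": 0.006,"ry": 0,"rz": 0,"gripper": -0.6},{"x": 2,"y": 1.5,"z": 76,"rx": 0.006,"ry": 0,"rz": 0,"gripper": -0.9},{"x": 2,"y": 1.5,"z": 76,"rx": 0.006,"ry": 0,"rz": 0,"gripper": -0.9},{"x": 2,"y": 1.5,"z": 76,"rx": 0.006,"ry": 0,"rz": 0,"gripper": -0.9}], "grip_force": 100}}

```text
time_s: 22.55
position: [0.5065, -0.3164, 0.1147]
orientation: [0.0, 0.742, -0.671, -0.001]
ft_force: [0.3, 1.9, 6.0]
gripper_width: 0.018
gripper_force: 97.5
```

```bash
python3 - <<'E'
from h import *
st();ft()
E
```

```text
t 22.55 p [ 506.5 -316.4  114.7] y [-0.995 -0.1    0.002] z [-0.002  0.002 -1.   ] F [0.3 1.9 6. ] w 18.0 q [-0.22  0.05 -0.09 -0.   -1.44  0.32]
F tool [-1.9 -0.4 -6. ] T [ 0.47 -0.34  0.05] off-axis A [x,y,z] [293.8  44.   62.9]
```

```bash
cat >> h.py <<'E'
HUNG=([506.5,-316.4,114.7],frame(DOWN,185.6))
LAT=NT@np.array([-3.2,-1.6,0])
E
python3 - <<'E'
from h import *
D=frame(DOWN,185.6)
go(([506.5,-316.4,320],D),([470,-200,350],D),(MO+LAT+U*(104.7+60),NT),(MO+LAT+U*(104.7+20),NT))
E
```

```text
xyz [  -0.3    0.4 -205.3] r [0.002 0.002 0.003] dist 205 deg 0.2
xyz [-119.9   25.2 -235.1] r [0.002 0.002 0.003] dist 265 deg 0.2
xyz [-264.7   31.8 -206.2] r [ 0.518 -0.106 -0.402] dist 337 deg 38.0
xyz [-272.6   13.4 -171.6] r [ 0.518 -0.106 -0.402] dist 322 deg 38.0
```

Request:
{"api": "carry_out", "payload": {"rows": [{"x": 0,"y": 0,"z": -15,"rx": 0,"ry": 0,"rz": 0,"gripper": -0.9},{"x": 0,"y": 0,"z": -45,"rx": 0,"ry": 0,"rz": 0,"gripper": -0.9},{"x": 0,"y": 0,"z": -85,"rx": 0,"ry": 0,"rz": 0,"gripper": -0.9},{"x": 0,"y": 0,"z": -130,"rx": 0,"ry": 0,"rz": 0,"gripper": -0.9},{"x": 0,"y": 0,"z": -170,"rx": 0,"ry": 0,"rz": 0,"gripper": -0.9},{"x": -15,"y": 4,"z": -205,"rx": 0,"ry": 0,"rz": 0,"gripper": -0.9},{"x": -60,"y": 14,"z": -225,"rx": 0,"ry": 0,"rz": 0,"gripper": -0.9},{"x": -110,"y": 24,"z": -236,"rx": 0.07,"ry": -0.01,"rz": -0.05,"gripper": -0.9},{"x": -150,"y": 27,"z": -230,"rx": 0.18,"ry": -0.04,"rz": -0.14,"gripper": -0.9},{"x": -190,"y": 29,"z": -224,"rx": 0.3,"ry": -0.06,"rz": -0.23,"gripper": -0.9},{"x": -230,"y": 31,"z": -215,"rx": 0.42,"ry": -0.085,"rz": -0.32,"gripper": -0.9},{"x": -264.7,"y": 31.8,"z": -206.2,"rx": 0.518,"ry": -0.106,"rz": -0.402,"gripper": -0.9},{"x": -264.7,"y": 31.8,"z": -206.2,"rx": 0.518,"ry": -0.106,"rz": -0.402,"gripper": -0.9},{"x": -268,"y": 24,"z": -192,"rx": 0.518,"ry": -0.106,"rz": -0.402,"gripper": -0.9},{"x": -272.6,"y": 13.4,"z": -171.6,"rx": 0.518,"ry": -0.106,"rz": -0.402,"gripper": -0.9},{"x": -272.6,"y": 13.4,"z": -171.6,"rx": 0.518,"ry": -0.106,"rz": -0.402,"gripper": -0.9},{"x": -272.6,"y": 13.4,"z": -171.6,"rx": 0.518,"ry": -0.106,"rz": -0.402,"gripper": -0.9}]}}

```text
time_s: 24.68
position: [0.4663, -0.0472, 0.2858]
orientation: [-0.223, 0.833, -0.489, 0.129]
ft_force: [-0.9, 0.0, -0.8]
gripper_width: 0.0181
gripper_force: 98.3
```

```bash
python3 - <<'E'
from h import *
from plant import bot
st();ft()
for n in("scene","top"): cv2.imwrite(f"pics/{n}13.png",bot.read_camera(n)["image"])
a=rect("scene",13).astype(int);b=rect("scene",11).astype(int)
a7=rect("top",13).astype(int);b7=rect("top",0).astype(int)
for y in list(range(120,400,12)):
    r=np.abs(a[y-2:y+3]-b[y-2:y+3]).sum(2).mean(0)[110:300]
    i=np.where(r>60)[0];print("scene",y,(110+i[0],110+i[-1]) if len(i) else None, a[y-2:y+3,200:208].mean((0,1)).astype(int))
print("top green channel-ish")
for y in range(300,470,12):
    r=np.abs(a7[y-2:y+3]-b7[y-2:y+3]).sum(2).mean(0)[110:300];i=np.where(r>60)[0]
    print(y,(110+i[0],110+i[-1]) if len(i) else None,a7[y-1:y+2,130:290:8,2].mean(0).astype(int))
E
```

```text
t 24.68 p [466.3 -47.2 285.8] y [-0.758 -0.422 -0.497] z [ 0.433  0.245 -0.867] F [-0.9  0.  -0.8] w 18.1 q [ 0.2  -0.7  -0.38 -0.16 -1.39  0.3 ]
F tool [-0.5  1.1  0.3] T [-1.57  0.01 -0.01] off-axis A [x,y,z] [  -3.    -0.5 -123.9]
scene 120 (np.int64(170), np.int64(222)) [119 187 229]
scene 132 (np.int64(169), np.int64(223)) [118 186 229]
scene 144 (np.int64(169), np.int64(223)) [119 188 229]
scene 156 (np.int64(172), np.int64(223)) [119 185 229]
scene 168 (np.int64(174), np.int64(225)) [120 186 230]
scene 180 (np.int64(174), np.int64(226)) [120 186 230]
scene 192 (np.int64(174), np.int64(225)) [121 189 230]
scene 204 (np.int64(173), np.int64(222)) [118 187 230]
scene 216 (np.int64(187), np.int64(222)) [122 188 230]
scene 228 (np.int64(187), np.int64(223)) [121 188 230]
scene 240 (np.int64(186), np.int64(222)) [123 187 230]
scene 252 (np.int64(171), np.int64(222)) [121 186 230]
scene 264 (np.int64(171), np.int64(222)) [120 185 229]
scene 276 (np.int64(187), np.int64(223)) [118 186 229]
scene 288 (np.int64(185), np.int64(223)) [122 187 230]
scene 300 (np.int64(185), np.int64(224)) 
[... 1441 characters left out ...]
83 179 169 158 151 142 119 100  94
  94  92]
408 None [138 134 141 155 155 154 159 170 180 181 177 166 150 144 145 129 104  84
  83  84]
420 None [140 131 139 151 150 153 161 168 174 178 176 166 153 147 148 136 106  86
  83  81]
432 (np.int64(185), np.int64(229)) [139 132 136 147 151 158 172 181 185 187 186 179 167 160 158 144 122 111
 102  92]
444 (np.int64(172), np.int64(236)) [135 124 123 138 156 171 184 190 193 192 194 190 185 174 162 145 132 125
 119 109]
456 (np.int64(172), np.int64(238)) [125 111 108 126 158 181 192 196 196 198 198 198 195 180 158 139 129 124
 116 103]
468 (np.int64(207), np.int64(233)) [115 104 103 117 144 167 184 193 200 202 201 197 188 170 148 134 126 124
 116 104]
```

```bash
python3 - <<'E'
from h import *
for n,k in(("top",13),("top",5)):
    a=rect(n,k).astype(int);d=a[:,:,2]-a[:,:,0]
    print(n,k)
    for y in range(336,460,8):print(y,d[y-1:y+2,150:262:8].mean(0).astype(int))
a=rect("scene",13).astype(int)
for y in(150,240,330,350):print(y,a[y-2:y+3,160:240:5,1].mean(0).astype(int))
E
```

```text
top 13
336 [72 68 61 60 66 69 71 71 71 68 60 51 52 57]
344 [69 67 59 61 68 69 71 73 72 69 60 56 52 55]
352 [69 65 59 61 67 70 72 74 73 67 59 55 53 55]
360 [69 64 58 61 67 71 70 73 71 68 61 54 53 56]
368 [69 64 56 60 67 71 73 72 70 68 59 51 52 56]
376 [64 54 47 55 65 70 72 71 70 67 56 49 49 54]
384 [57 40 36 49 64 70 74 72 69 60 43 34 37 44]
392 [43 26 25 42 61 68 74 73 69 55 33 21 25 36]
400 [33 21 22 40 62 68 75 72 68 53 27 16 15 26]
408 [29 18 21 32 51 62 67 65 58 43 25 15 14 20]
416 [25 16 16 22 32 39 49 46 37 28 18 14 14 18]
424 [22 15 16 18 20 22 26 25 21 17 17 16 18 25]
432 [24 15 14 13 13 15 15 16 15 12 16 17 21 35]
440 [24 13 11 13 12 13 12 13 12 11 12 14 23 39]
448 [26 16 10 10 10 11 12 12 10 10  9 13 23 43]
456 [26 15  9  8  8  8  9  9  7  7  7 11 22 43]
top 5
336 [ 1  3  6 10 11 13 14  9  9 10 12 17 29 49]
344 [ 1  4  6  9  8  8  9  5  5 10 13 19 31 48]
352 [ 2  5 10 12  8  9  8  5  7 10 12 18 32 48]
360 [ 2  5 11 14 14 14 10  6  7 10 14 20 35 50]
368 [ 4  4  9 11 13 14 10 10 10 10 14 21 36 52]
376 [ 5  6  9 10 15 13 10 11 12 13 15 21 36 50]
384 [17 10  9 11 12 12 11 11 12 13 15 20 33 44]
392 [31 17 13 11 11 10 11 10 11 11 13 16 24 36]
400 [30 19 14 12 11 10 10 11 11 11 13 14 15 25]
408 [28 17 15 13 13 12 11 11 11  9 12 13 13 19]
416 [25 15 15 14 13 12 12 13 14 13 15 16 15 19]
424 [24 15 15 15 13 13 14 15 14 15 17 19 18 26]
432 [22 13 14 14 13 14 14 14 13 14 17 18 20 35]
440 [23 13 14 13 13 13 13 12 11 12 14 15 25 40]
448 [25 14 11 12 11 11 12 12 11 11 11 12 24 43]
456 [26 16  9  8  7  7  8  8  7  7  8 12 24 44]
150 [124 118 106 103 117 140 159 172 181 188 190 183 170 144 123 120]
240 [119 115 106 110 126 144 162 174 184 188 189 179 163 138 119 118]
330 [123 116 107 112 130 147 164 175 182 186 183 173 153 132 119 117]
350 [128 121 111 115 131 147 164 174 183 185 180 169 154 130 115 118]
```

Foot offset estimated at x≈+3, y≈+4.5 mm, against 4 mm clearance. Correcting and entering slowly.

Request:
{"api": "carry_out", "payload": {"rows": [{"x": -3,"y": -4.5,"z": 0,"rx": 0,"ry": 0,"rz": 0,"gripper": -0.9},{"x": -3,"y": -4.5,"z": 0,"rx": 0,"ry": 0,"rz": 0,"gripper": -0.9},{"x": -3,"y": -4.5,"z": 10,"rx": 0,"ry": 0,"rz": 0,"gripper": -0.9},{"x": -3,"y": -4.5,"z": 18,"rx": 0,"ry": 0,"rz": 0,"gripper": -0.9},{"x": -3,"y": -4.5,"z": 22,"rx": 0,"ry": 0,"rz": 0,"gripper": -0.9},{"x": -3,"y": -4.5,"z": 26,"rx": 0,"ry": 0,"rz": 0,"gripper": -0.9},{"x": -3,"y": -4.5,"z": 30,"rx": 0,"ry": 0,"rz": 0,"gripper": -0.9},{"x": -3,"y": -4.5,"z": 30,"rx": 0,"ry": 0,"rz": 0,"gripper": -0.9}]}}

```text
time_s: 25.78
position: [0.4807, -0.0346, 0.2605]
orientation: [-0.223, 0.834, -0.489, 0.128]
ft_force: [0.4, -0.7, -2.6]
gripper_width: 0.0179
gripper_force: 98.2
```

```bash
python3 - <<'E'
from h import *
ft()
E
```

```text
F tool [0.8 1.3 2.3] T [-2.12  0.57 -0.03] off-axis A [x,y,z] [ -7.   -4.2 -92.6]
```

Request:
{"api": "carry_out", "payload": {"rows": [{"x": 0,"y": 0,"z": 5,"rx": 0,"ry": 0,"rz": 0,"gripper": -0.9},{"x": 0,"y": 0,"z": 11,"rx": 0,"ry": 0,"rz": 0,"gripper": -0.9},{"x": 0,"y": 0,"z": 17,"rx": 0,"ry": 0,"rz": 0,"gripper": -0.9},{"x": 0,"y": 0,"z": 20,"rx": 0,"ry": 0,"rz": 0,"gripper": -0.9}]}}

```text
time_s: 26.28
position: [0.4895, -0.0299, 0.2439]
orientation: [-0.223, 0.834, -0.489, 0.129]
ft_force: [-1.2, -3.6, 0.3]
gripper_width: 0.0177
gripper_force: 98.5
```

```bash
python3 - <<'E'
from h import *
ft()
E
```

```text
F tool [ 2.5  2.3 -1.7] T [-2.7   1.07  0.04] off-axis A [x,y,z] [ -6.7  -4.7 -73.3]
```

Request:
{"api": "carry_out", "payload": {"rows": [{"x": 1,"y": 1,"z": 5,"rx": 0,"ry": 0,"rz": 0,"gripper": -0.9},{"x": 1.8,"y": 1.6,"z": 10,"rx": 0,"ry": 0,"rz": 0,"gripper": -0.9},{"x": 1.8,"y": 1.6,"z": 15,"rx": 0,"ry": 0,"rz": 0,"gripper": -0.9},{"x": 1.8,"y": 1.6,"z": 20,"rx": 0,"ry": 0,"rz": 0,"gripper": -0.9}]}}

```text
time_s: 26.78
position: [0.4983, -0.0269, 0.2269]
orientation: [-0.224, 0.833, -0.488, 0.13]
ft_force: [-2.5, -0.1, 4.0]
gripper_width: 0.0177
gripper_force: 98.8
```

```bash
python3 - <<'E'
from h import *
ft()
E
```

```text
F tool [-1.1 -0.  -4.6] T [-1.56 -0.46 -0.02] off-axis A [x,y,z] [ -5.   -4.2 -54. ]
```

Request:
{"api": "carry_out", "payload": {"rows": [{"x": 0,"y": 0,"z": 5,"rx": 0,"ry": 0,"rz": 0,"gripper": -0.9},{"x": 0,"y": 0,"z": 10,"rx": 0,"ry": 0,"rz": 0,"gripper": -0.9},{"x": 0,"y": 0,"z": 15,"rx": 0,"ry": 0,"rz": 0,"gripper": -0.9},{"x": 0,"y": 0,"z": 20,"rx": 0,"ry": 0,"rz": 0,"gripper": -0.9}]}}

```text
time_s: 27.28
position: [0.507, -0.0221, 0.2093]
orientation: [-0.224, 0.833, -0.488, 0.13]
ft_force: [-1.6, -0.8, 5.9]
gripper_width: 0.018
gripper_force: 98.9
```

```bash
python3 - <<'E'
from h import *
ft()
E
```

```text
F tool [-0.1 -1.4 -6. ] T [-0.85 -0.55 -0.01] off-axis A [x,y,z] [ -4.8  -4.  -33.8]
```

Request:
{"api": "carry_out", "payload": {"rows": [{"x": 0,"y": 0,"z": 3,"rx": 0,"ry": 0,"rz": 0,"gripper": -0.9},{"x": 0,"y": 0,"z": 5,"rx": 0,"ry": 0,"rz": 0,"gripper": -0.9},{"x": 0,"y": 0,"z": 6,"rx": 0,"ry": 0,"rz": 0,"gripper": -0.9},{"x": 0,"y": 0,"z": 7,"rx": 0,"ry": 0,"rz": 0,"gripper": -0.9}]}}

```text
time_s: 27.78
position: [0.5098, -0.0212, 0.2049]
orientation: [-0.223, 0.833, -0.488, 0.131]
ft_force: [-9.4, -2.1, 13.4]
gripper_width: 0.0179
gripper_force: 101.2
```

```bash
python3 - <<'E'
from h import *
ft()
E
```

```text
F tool [ -2.8   1.3 -16.2] T [-1.99 -1.15  0.  ] off-axis A [x,y,z] [ -4.2  -4.4 -28.5]
```

At the expected bottom (foot 76 mm in), 16 N. One slightly firmer press, then check the cork.

Request:
{"api": "carry_out", "payload": {"rows": [{"x": 0,"y": 0,"z": 2,"rx": 0,"ry": 0,"rz": 0,"gripper": -0.9},{"x": 0,"y": 0,"z": 2,"rx": 0,"ry": 0,"rz": 0,"gripper": -0.9},{"x": 0,"y": 0,"z": 2,"rx": 0,"ry": 0,"rz": 0,"gripper": -0.9}]}}

```text
time_s: 28.15
position: [0.5107, -0.0214, 0.2052]
orientation: [-0.224, 0.833, -0.488, 0.132]
ft_force: [-13.3, -3.3, 17.0]
gripper_width: 0.018
gripper_force: 103.0
```

```bash
python3 - <<'E'
from h import *
from plant import bot
ft()
cv2.imwrite("pics/scene14.png",bot.read_camera("scene")["image"])
a=rect("scene",14,o=(200,100))
for y in range(280,540,10):print(round((y-100)/2.49),"mm",a[y-2:y+3,190:216].mean((0,1)).astype(int))
E
```

```text
F tool [ -3.6   3.  -21.3] T [-2.53 -1.54  0.04] off-axis A [x,y,z] [ -3.5  -5.2 -28.4]
72 mm [199 205 213]
76 mm [207 212 216]
80 mm [220 221 221]
84 mm [222 222 222]
88 mm [222 223 222]
92 mm [222 223 222]
96 mm [222 222 222]
100 mm [221 221 221]
104 mm [222 222 222]
108 mm [221 223 222]
112 mm [222 223 222]
116 mm [222 222 221]
120 mm [223 223 222]
124 mm [222 223 222]
129 mm [222 222 221]
133 mm [223 223 222]
137 mm [222 223 222]
141 mm [222 223 222]
145 mm [223 223 223]
149 mm [215 217 219]
153 mm [202 210 217]
157 mm [196 206 214]
161 mm [202 209 215]
165 mm [225 226 228]
169 mm [229 230 230]
173 mm [144 149 158]
```

Cork at 150–165 mm: bottom reached, 21 N pressed. Withdrawing along the axis.

Request:
{"api": "carry_out", "payload": {"rows": [{"x": -1,"y": 0.5,"z": -6,"rx": 0,"ry": 0,"rz": 0,"gripper": -0.9},{"x": -1,"y": 0.5,"z": -20,"rx": 0,"ry": 0,"rz": 0,"gripper": -0.9},{"x": -1,"y": 0.5,"z": -40,"rx": 0,"ry": 0,"rz": 0,"gripper": -0.9},{"x": -1,"y": 0.5,"z": -60,"rx": 0,"ry": 0,"rz": 0,"gripper": -0.9},{"x": -1,"y": 0.5,"z": -85,"rx": 0,"ry": 0,"rz": 0,"gripper": -0.9},{"x": -1,"y": 0.5,"z": -115,"rx": 0,"ry": 0,"rz": 0,"gripper": -0.9},{"x": -1,"y": 0.5,"z": -140,"rx": 0,"ry": 0,"rz": 0,"gripper": -0.9},{"x": -1,"y": 0.5,"z": -140,"rx": 0,"ry": 0,"rz": 0,"gripper": -0.9}]}}

```text
time_s: 29.2
position: [0.4488, -0.0543, 0.3241]
orientation: [-0.224, 0.833, -0.489, 0.13]
ft_force: [-0.4, -0.4, -1.5]
gripper_width: 0.0178
gripper_force: 98.0
```

```bash
python3 - <<'E'
from h import *
from plant import bot
st();ft()
cv2.imwrite("pics/scene15.png",bot.read_camera("scene")["image"])
a=rect("scene",15,o=(200,100))
for y in range(170,530,12):print(round((y-100)/2.49),"mm",a[y-2:y+3,190:216].mean((0,1)).astype(int))
D=frame(DOWN,185.6)
go(([470,-200,350],D),([506.5,-316.4,335],D),([506.5,-316.4,255],D))
E
```

```text
t 29.2 p [448.8 -54.3 324.1] y [-0.756 -0.422 -0.501] z [ 0.436  0.246 -0.866] F [-0.4 -0.4 -1.5] w 17.8 q [ 0.18 -0.71 -0.32 -0.16 -1.47  0.3 ]
F tool [0.2 1.2 1.1] T [-1.59  0.   -0.02] off-axis A [x,y,z] [  -5.3   -4.  -166.4]
28 mm [228 228 231]
33 mm [228 228 231]
38 mm [229 229 231]
43 mm [228 228 231]
47 mm [228 228 231]
52 mm [229 229 232]
57 mm [229 229 231]
62 mm [228 229 231]
67 mm [228 228 231]
71 mm [225 224 225]
76 mm [220 221 220]
81 mm [221 222 221]
86 mm [222 222 221]
91 mm [222 223 222]
96 mm [222 222 222]
100 mm [222 222 222]
105 mm [221 222 221]
110 mm [222 223 222]
115 mm [222 223 222]
120 mm [223 223 222]
124 mm [222 222 222]
129 mm [222 222 222]
134 mm [222 223 221]
139 mm [223 223 223]
144 mm [222 222 221]
149 mm [214 217 220]
153 mm [198 208 215]
158 mm [198 207 215]
163 mm [215 219 222]
168 mm [235 236 235]
xyz [137.8  31.9 -51. ] r [-0.514  0.111  0.403] dist 150 deg 38.0
xyz [257.3  60.9 -50.9] r [-0.514  0.111  0.403] dist 269 deg 38.0
xyz [257.5 100.8  18.5] r [-0.514  0.111  0.403] dist 277 deg 38.0
```

Request:
{"api": "carry_out", "payload": {"rows": [{"x": 40,"y": 10,"z": -30,"rx": -0.08,"ry": 0.02,"rz": 0.08,"gripper": -0.9},{"x": 80,"y": 20,"z": -45,"rx": -0.2,"ry": 0.04,"rz": 0.18,"gripper": -0.9},{"x": 120,"y": 28,"z": -51,"rx": -0.33,"ry": 0.07,"rz": 0.28,"gripper": -0.9},{"x": 160,"y": 38,"z": -51,"rx": -0.45,"ry": 0.1,"rz": 0.37,"gripper": -0.9},{"x": 210,"y": 50,"z": -51,"rx": -0.514,"ry": 0.111,"rz": 0.403,"gripper": -0.9},{"x": 257,"y": 61,"z": -51,"rx": -0.514,"ry": 0.111,"rz": 0.403,"gripper": -0.9},{"x": 257.4,"y": 80,"z": -18,"rx": -0.514,"ry": 0.111,"rz": 0.403,"gripper": -0.9},{"x": 257.4,"y": 96,"z": 10,"rx": -0.514,"ry": 0.111,"rz": 0.403,"gripper": -0.9},{"x": 257.4,"y": 96,"z": 10,"rx": -0.514,"ry": 0.111,"rz": 0.403,"gripper": -0.9},{"x": 257.4,"y": 96,"z": 10,"rx": -0.514,"ry": 0.111,"rz": 0.403,"gripper": -0.9},{"x": 257.4,"y": 96,"z": 10,"rx": -0.514,"ry": 0.111,"rz": 0.403,"gripper": -0.9}]}}

```text
time_s: 30.62
position: [0.507, -0.3165, 0.267]
orientation: [-0.0, 0.741, -0.672, 0.002]
ft_force: [0.3, -0.2, -0.8]
gripper_width: 0.0178
gripper_force: 98.3
```

```bash
python3 - <<'E'
from h import *
from plant import bot
st()
D=frame(DOWN,185.6);go(([506.5,-316.4,114.7],D))
for n in("scene","top"): cv2.imwrite(f"pics/{n}16.png",bot.read_camera(n)["image"])
a=cv2.resize(cv2.imread("pics/scene16.png")[100:165,170:215].astype(np.float32),None,fx=4,fy=4,interpolation=cv2.INTER_CUBIC)
# shank: bright tan; per row extents in px
for y in range(0,260,8):
    r=a[y:y+3].mean(0);m=np.where((r[:,2]>185)&(r[:,0]<175)&(r[:,1]>135))[0]
    print(round(100+(y+1.5)/4,1),(170+m[0]/4,170+m[-1]/4,len(m)) if len(m) else None)
z=cur()[0][2]*1000
for zz in(z-104.7,z-104.7+60,z+8):print(zz,proj(S,[.5068,-.3208,zz/1000]))
E
```

```text
t 30.62 p [ 507.  -316.5  267. ] y [-0.995 -0.098 -0.003] z [ 0.003 -0.001 -1.   ] F [ 0.3 -0.2 -0.8] w 17.8 q [-0.22  0.04  0.19  0.   -1.71  0.32]
xyz [ -0.4   0.9 152.3] r [-0.003 -0.002  0.   ] dist 152 deg 0.2
100.4 None
102.4 (np.float64(196.75), np.float64(197.5), 4)
104.4 (np.float64(170.75), np.float64(174.25), 15)
106.4 (np.float64(170.0), np.float64(175.25), 22)
108.4 (np.float64(211.25), np.float64(211.75), 3)
110.4 None
112.4 None
114.4 (np.float64(196.75), np.float64(200.5), 10)
116.4 (np.float64(202.25), np.float64(205.25), 13)
118.4 None
120.4 None
122.4 None
124.4 None
126.4 None
128.4 (np.float64(191.75), np.float64(191.75), 1)
130.4 (np.float64(192.0), np.float64(192.0), 1)
132.4 None
134.4 None
136.4 None
138.4 None
140.4 None
142.4 None
144.4 (np.float64(213.25), np.float64(213.25), 1)
146.4 None
148.4 None
150.4 None
152.4 None
154.4 (np.float64(207.75), np.float64(208.0), 2)
156.4 None
158.4 None
160.4 None
162.4 None
164.4 None
161.80207746931882 [192.51205882 145.18500982]
221.80207746931882 [190.83004241 130.97366522]
274.5020774693188 [189.27335312 117.82120851]
```

```bash
python3 - <<'E'
from h import *
a=cv2.imread("pics/scene16.png").astype(int)
for y in range(112,164,3):print(y,a[y,180:206,2], a[y,191])
E
```

```text
112 [195 190 180 121  54  33  33  53  89  89  87  85  55  44  98 165 202 205
 199 195 194 192 190 192 190 189] [41 64 85]
115 [195 201 198 172  96  41  29  37  67  85  86 102 122 134 148 163 189 197
 200 207 204 207 209 206 209 205] [ 55  78 102]
118 [186 189 188 180 147 132 125 122 125 134 135 134 127 116 128 163 183 185
 179 177 178 175 163 160 157 141] [ 70 106 134]
121 [191 188 188 191 191 189 176 126 110 112 115 103 100 124 158 160 133 126
 122 114 113 114 115 108 112 109] [ 54  81 103]
124 [189 190 192 192 192 185 153 123 123 153 179 175 151 131 116 113 118 115
 114 118 118 114 120 120 116 116] [ 86 137 175]
127 [ 96 132 124 119 119 112 108 105 124 160 179 185 180 160 125 118 119 122
 119 116 118 120 116 116 115 114] [ 94 145 185]
130 [ 33  82 115 118 121 115 116 112 119 149 174 182 183 158 123 115 118 119
 120 120 120 116 121 119 120 122] [ 93 143 182]
133 [  0  72 118 125 122 118 118 116 115 137 166 178 179 170 142 123 114 115
 113 118 116 117 121 119 120 120] [ 89 138 178]
136 [  6  18  52  78 101 121 121 117 111 127 159 181 178 174 154 118 113 120
 125 119 123 120 119 121 1
[... 411 characters left out ...]
 0  70 142 185 192 189 188 175 163 151 144 141 132 123 124 122
 124 129 151 175 188 193 194 193] [ 54  99 151]
151 [ 27  58  78 100 122 133 126 106  93  84  78  82 107 112 120 117 115 119
 122 118 120 119 129 155 182 198] [28 51 82]
154 [ 50  81 109 119 121 120 121 123 120 117  94  87  89  90  88  83  73  75
 102 121 124 120 117 116 123 137] [39 55 87]
157 [ 45  39  45  56  75  97 116 117 116 117 114 112 113 112 111 112 110 120
 116 117 114 115 114 106 103  94] [ 44  70 112]
160 [ 63  30  48  52  43  52  65  91 114 118 118 118 114 116 113 105 105 100
  93  87  84  85  88  85  91  87] [ 50  73 118]
163 [83 36 40 48 51 41 34 27 42 77 94 95 88 92 88 88 89 92 82 82 84 85 90 89
 93 89] [38 57 95]
```

Shank at scene x≈191–193, matching the prediction (190.8 to 192.5): vertical over the hole. Lowering.

Request:
{"api": "carry_out", "payload": {"rows": [{"x": -0.4,"y": 0.9,"z": 20,"rx": -0.003,"ry": -0.002,"rz": 0,"gripper": -0.9},{"x": -0.4,"y": 0.9,"z": 30,"rx": -0.003,"ry": -0.002,"rz": 0,"gripper": -0.9},{"x": -0.4,"y": 0.9,"z": 36,"rx": -0.003,"ry": -0.002,"rz": 0,"gripper": -0.9},{"x": -0.4,"y": 0.9,"z": 40,"rx": -0.003,"ry": -0.002,"rz": 0,"gripper": -0.9},{"x": -0.4,"y": 0.9,"z": 44,"rx": -0.003,"ry": -0.002,"rz": 0,"gripper": -0.9},{"x": -0.4,"y": 0.9,"z": 44,"rx": -0.003,"ry": -0.002,"rz": 0,"gripper": -0.9}]}}

```text
time_s: 31.48
position: [0.5055, -0.3161, 0.221]
orientation: [0.001, 0.741, -0.672, -0.002]
ft_force: [0.2, 0.1, -0.9]
gripper_width: 0.0178
gripper_force: 98.3
```

```bash
python3 - <<'E'
from h import *
st();ft();go(HUNG)
E
```

```text
t 31.48 p [ 505.5 -316.1  221. ] y [-0.995 -0.098  0.003] z [-0.003  0.001 -1.   ] F [ 0.2  0.1 -0.9] w 17.8 q [-0.22  0.03  0.09 -0.   -1.63  0.32]
F tool [-0.  -0.2  0.9] T [ 0.01 -0.04  0.02] off-axis A [x,y,z] [293.4  44.5 -43.3]
xyz [  0.5  -1.3 106.3] r [ 0.003  0.002 -0.   ] dist 106 deg 0.2
```

Request:
{"api": "carry_out", "payload": {"rows": [{"x": 0.3,"y": -0.8,"z": 12,"rx": 0,"ry": 0,"rz": 0,"gripper": -0.9},{"x": 0.3,"y": -0.8,"z": 25,"rx": 0,"ry": 0,"rz": 0,"gripper": -0.9},{"x": 0.3,"y": -0.8,"z": 40,"rx": 0,"ry": 0,"rz": 0,"gripper": -0.9},{"x": 0.3,"y": -0.8,"z": 55,"rx": 0,"ry": 0,"rz": 0,"gripper": -0.9}]}}

```text
time_s: 31.98
position: [0.506, -0.3162, 0.1646]
orientation: [0.001, 0.741, -0.672, -0.002]
ft_force: [-0.1, 0.7, -0.5]
gripper_width: 0.0178
gripper_force: 98.3
```

```bash
python3 - <<'E'
from h import *
st();ft();go(HUNG)
E
```

```text
t 31.98 p [ 506.  -316.2  164.6] y [-0.995 -0.098  0.003] z [-0.004  0.002 -1.   ] F [-0.1  0.7 -0.5] w 17.8 q [-0.22  0.04 -0.01 -0.   -1.53  0.32]
F tool [-0.7  0.   0.5] T [ 0.05 -0.01 -0.09] off-axis A [x,y,z] [293.7  43.8  13. ]
xyz [ 0.3 -0.6 49.9] r [ 0.003  0.002 -0.   ] dist 50 deg 0.2
```

Request:
{"api": "carry_out", "payload": {"rows": [{"x": 0.3,"y": -0.5,"z": 15,"rx": 0,"ry": 0,"rz": 0,"gripper": -0.9},{"x": 0.3,"y": -0.5,"z": 30,"rx": 0,"ry": 0,"rz": 0,"gripper": -0.9},{"x": 0.3,"y": -0.5,"z": 40,"rx": 0,"ry": 0,"rz": 0,"gripper": -0.9},{"x": 0.3,"y": -0.5,"z": 45,"rx": 0,"ry": 0,"rz": 0,"gripper": -0.9},{"x": 0.3,"y": -0.5,"z": 48,"rx": 0,"ry": 0,"rz": 0,"gripper": -0.9},{"x": 0.3,"y": -0.5,"z": 48,"rx": 0,"ry": 0,"rz": 0,"gripper": -0.9}]}}

```text
time_s: 32.72
position: [0.5067, -0.3165, 0.1183]
orientation: [0.0, 0.741, -0.672, -0.001]
ft_force: [1.2, 0.3, -0.9]
gripper_width: 0.0176
gripper_force: 98.3
```

Request:
{"api": "carry_out", "payload": {"rows": [{"x": 0,"y": 0,"z": 2,"rx": 0,"ry": 0,"rz": 0,"gripper": -0.9},{"x": 0,"y": 0,"z": 3,"rx": 0,"ry": 0,"rz": 0,"gripper": -0.9},{"x": 0,"y": 0,"z": 3,"rx": 0,"ry": 0,"rz": 0,"gripper": -0.4},{"x": 0,"y": 0,"z": 3,"rx": 0,"ry": 0,"rz": 0,"gripper": 0.2},{"x": 0,"y": 0,"z": 3,"rx": 0,"ry": 0,"rz": 0,"gripper": 0.4},{"x": 0,"y": 0,"z": 3,"rx": 0,"ry": 0,"rz": 0,"gripper": 0.4},{"x": 0,"y": 0,"z": 0,"rx": 0,"ry": 0,"rz": 0,"gripper": 0.4},{"x": 0,"y": 0,"z": -30,"rx": 0,"ry": 0,"rz": 0,"gripper": 0.4},{"x": 0,"y": 0,"z": -80,"rx": 0,"ry": 0,"rz": 0,"gripper": 0.4},{"x": 0,"y": 0,"z": -130,"rx": 0,"ry": 0,"rz": 0,"gripper": 0.4},{"x": 0,"y": 60,"z": -170,"rx": 0,"ry": 0,"rz": 0,"gripper": 0.4},{"x": 0,"y": 110,"z": -180,"rx": 0,"ry": 0,"rz": 0,"gripper": 0.4},{"x": 0,"y": 110,"z": -180,"rx": 0,"ry": 0,"rz": 0,"gripper": 0.4}]}}

```text
time_s: 34.35
position: [0.3956, -0.3285, 0.3029]
orientation: [-0.001, 0.74, -0.673, 0.002]
ft_force: [-0.1, 0.1, -0.4]
gripper_width: 0.0599
gripper_force: 0.0
```

```bash
python3 - <<'E'
from h import *
from plant import bot
st()
for n in("scene","top"): cv2.imwrite(f"pics/{n}17.png",bot.read_camera(n)["image"])
a=cv2.imread("pics/scene17.png").astype(int);b=cv2.imread("pics/scene0.png").astype(int)
d=np.abs(a-b).sum(2)
print("rammer patch diff",d[136:160,184:204].mean(),"bystander diffs: prop",d[234:252,348:364].mean(),"cup",d[184:212,284:312].mean(),"flask",d[245:288,374:398].mean())
A=cv2.imread("pics/scene17.png")[136:160,180:208,2];B=cv2.imread("pics/scene0.png")[136:160,180:208,2]
for y in(3,6,9,12,15,18):print(A[y,4:24],"|",B[y,4:24])
r=rect("scene",17,o=(200,100))
for y in(260,270,280,290,460,470,480,500,510,520):print(round((y-100)/2.49),"mm",r[y-2:y+3,190:216].mean((0,1)).astype(int))
E
```

```text
t 34.35 p [ 395.6 -328.5  302.9] y [-0.995 -0.095 -0.004] z [ 0.004 -0.002 -1.   ] F [-0.1  0.1 -0.4] w 59.9 q [-0.3  -0.16  0.06  0.   -1.79  0.4 ]
rammer patch diff 12.902083333333334 bystander diffs: prop 4.236111111111111 cup 5.915816326530612 flask 7.665697674418604
[ 79 163 192 194 197 196 201 215 221 224 217 200 195 199 195 197 198 193
 195 196] | [ 84 163 192 198 191 195 199 213 219 216 208 196 196 198 193 194 194 194
 196 195]
[177 201 199 196 199 189 183 217 228 225 214 181 184 193 193 191 192 194
 199 198] | [177 199 199 198 191 183 192 223 231 228 215 180 184 191 193 192 192 192
 193 195]
[195 201 198 195 190 187 151 149 174 186 184 174 165 175 183 190 193 195
 191 194] | [193 198 198 196 195 183 147 153 174 190 186 169 173 177 178 191 196 192
 190 196]
[146 185 191 191 183 172 141 139 165 187 185 166 131 126 124 129 150 175
 191 193] | [143 185 188 190 184 170 134 144 170 188 185 166 124 118 122 129 151 174
 189 194]
[123 136 128 113 125 184 200 155 156 181 181 174 193 237 234 165 118 116
 128 159] | [121 135 122 102 116 163 163 143 164 182 182 174 186 231 220 150 116 117
 128 156]
[121 122 116 107 119 188 233 235 232 229 227 231 232 225 191 136 120 120
 120 118] | [119 120 118 109 132 206 237 241 236 229 227 219 228 226 190 132 120 119
 117 120]
64 mm [228 228 231]
68 mm [228 227 230]
72 mm [223 223 224]
76 mm [220 221 220]
145 mm [222 222 221]
149 mm [215 218 220]
153 mm [201 208 216]
161 mm [203 210 216]
165 mm [225 227 227]
169 mm [228 229 229]
```

Rammer hangs as it did at the start, the stack is home and the bystanders are unmoved.

```bash
python3 -c "
from plant import bot
print(bot.finish_job())"
```

```text
the job is handed in; nothing more can be done
None
```

I handed the job in at about 34 s of the 72 s allowed, and no pass or fail result came back. The tall slug and then the short one are in the tube, pushed down until the cork reached the bottom with a press of about 21 N. The rammer is back in its block, and in the last picture the prop, cup and flask have not moved (I did not compare the planter, jar, paddle or rib).

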